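# Unload, reload and start the test kiln

## Robot

A 6-joint arm with a two-finger parallel gripper is mounted at the origin on the work surface. World frame = base frame: x ahead of the robot, y to its left, z up, the work surface at z = 0. Lengths are in m, angles in rad, forces in N, time in s.
With the tool pointing down it reaches from about 0.375 to 0.975 m from the base axis. Payload 3.8 kg.
Tool frame: the origin (TCP) lies between the finger pads; the fingertips stand 8 mm ahead of it and the grasp point (between the pads) lies 11 mm behind it (tcp_to_tips is the distance from the TCP to the fingertips, in m); z points along the fingers, y is the line along which they close (so a half turn about z gives the same grasp; the last joint's range is limited). The gripper opens to 85 mm and grips with 20 to 120 N. Pads are 22 mm wide; open, the fingers measure 114 mm over their backs; the gripper's body (76 mm by 85 mm) begins 54 mm behind the grasp point. The pads swing forward as they close: fully open they stand 13 mm farther back than shut.
Start: joints at [-1.347, 0.264, 1.604, -0, 1.274, -0.037], TCP at [0.174, -0.652, 0.239] pointing down, gripper open.
Joint ranges: [-2.63, 2.63], [-0.94, 2.18], [0.31, 2.57], [-1.31, 4.45], [0, 2.66], [-2.55, 2.55]. Speed limits (rad/s): [2.57, 2.57, 3.14, 3.14, 3.14, 3.14].

## Interface

Orientations are given as a rotation vector (axis times angle).
In Python, from workcell import * gives the robot as it stands.
- The arm moves only by the tool move_arm, never from a script. Its argument "series" is one flat list of numbers, 7 for each row, row after row: the finger opening in cm, from 0 to 8.54, then the shift along the tool's x, y, z in cm, then the turn, a rotation vector about the tool's x, y, z in degrees. A call has 1 to 5 rows; each row shifts and turns the commanded pose from where the row before left it, along the tool's axes as they then stand; what a row does not reach is not made up. A row lasts 1/8 s, in which the tool goes at most 62.5 mm and 10.7 degrees, less where a joint would pass 70% of its speed; a pose out of reach is approached as far as the arm can. A call is refused whole if a number of a shift passes 6.25 or a number of a turn 10.7, either way. A call with a gripper value outside its range is refused whole. The fingers move at their own pace and stop on an object; "grip_force" is the grip in N (left out, the last holds). Time passes only in rows, so rows that do not move let the fingers close. It gives the time, the measured TCP pose, the force, the opening and the grip force at its end, in the units of the state.
- read_state(): the state, without advancing time (a new reading comes with each control period).
- read_camera(name): name is "scene" or "top"; returns the picture (384x512x3 uint8, red, green, blue); there is no depth.
- calibration(name): a dict with "camera_matrix" (3x3 intrinsics, pixels), "k1" (the pictures are not rectified: a ray, as slopes to the right and down, at radius r is drawn at 1 + k1 r^2 times it, then the intrinsics apply), "rvec" (rotation vector, rad) and "tvec" (3), from world to camera coordinates, as OpenCV has them. Camera axes: x right, y down, z forward; pixel columns grow to the right and rows downward; lengths in m; the calibration is good to about 2 mm. A picture is of the moment at which its call begins. calibration takes no time and is no camera call.
- finish_job(): hands the job in; it is judged then, once.
The state is a dict: "time": time; "q": joint angles; "joint_vel": joint speeds; "joint_torque": joint torques, N m; "tool_pos": TCP position; "tcp_rot": TCP orientation; "wrist_force": force on the tool from outside, world axes, zero at the start; "torque": the same for the moment, N m; "width": opening from 0.0 (shut) to 1.0 (fully open); "grip_force": force on a finger pad.
Only numpy, scipy, OpenCV 4.12 (cv2) and the standard library are available. Lean on these libraries where they do the work, as an engineer would, in place of code of your own. Each camera call takes 0.05 s, during which the arm holds its last target. There are 200 camera calls.

## Task

Swing the test kiln's lid up and back until it rests on its stop; if any fired round discs are still inside, take them out and lay them flat on the cooling slab, and lay every square clay tile flat on the kiln's floor, side by side and none on another. Then close the lid fully, and only when it is shut press the start button fully down and let it spring back. Leave the other things on the table where they stand.

Things in the scene. Friction and masses are not known exactly. Their poses are not given: they have to be found in the camera images.
- kiln: Top-loading test kiln, fixed: steel-clad box 200 (x) x 320 (y) x 100 mm; origin at the centre of its underside. Open chamber 144 (x) x 270 (y) mm, centred, its floor 45 mm and its rim 100 mm above the table. Lid hinged on its +x rim, lid handle on its -x side, which faces roughly the world's -y (to the robot's right).
- lid (a joint): Kiln lid, 200 x 320 x 22 mm, 0.45 kg, on a free hinge: 0 closed, 2.0 rad (about 115 degrees) fully open, leaning back on its stop. It stays there by its weight; short of upright it falls shut.
- lid_bar (a point): Middle of the lid's handle: round bar 12 mm thick, 130 mm between its arms, parallel to the hinge (kiln y), 50 mm out from the lid's front edge, 250 mm from the hinge; 111 mm above the table when closed. Pinch it from above, one finger between bar and lid; it turns between the fingers as the lid swings. Axes are the lid's, like the kiln's when closed.
- lid_hinge (a point): Point on the hinge line, at the middle of the kiln's +x rim (100 mm from the kiln's axis), 100 mm above the table. With the lid closed the bar lies 250 mm from it towards kiln -x and 11 mm higher; as the lid opens the bar circles up and over about it.
- controller: Grey kiln controller, a box 90 (x) x 110 (y) x 45 mm, fixed on the table, with the start button on top. Origin at the centre of its underside.
- start (a joint): Start button, a spring push button: 0 released, 0.006 m fully down (about 5 N); it springs back by itself.
- start_top (a point): Centre of the top of the round start button (diameter 30 mm) on the controller; it is pressed straight down.
- slab: Cooling slab, a flat white plate 150 (x) x 170 (y) x 15 mm, fixed on the table. Origin at the centre of its underside.
- tile0: Unfired clay tile, square, 46 x 46 x 12 mm, about 50 g, dark grey with a white horseshoe on top; origin at the centre of the face that is underneath at the start (z up, x and y along its edges). It starts on the table. Three or four of the five tiles are present; None from the start means absent.
- tile1: Unfired clay tile, square, 46 x 46 x 12 mm, about 50 g, dark grey with a white horseshoe on top; origin at the centre of the face that is underneath at the start (z up, x and y along its edges). It starts on the table. Three or four of the five tiles are present; None from the start means absent.
- tile2: Unfired clay tile, square, 46 x 46 x 12 mm, about 50 g, dark grey with a white horseshoe on top; origin at the centre of the face that is underneath at the start (z up, x and y along its edges). It starts on the table. Three or four of the five tiles are present; None from the start means absent.
- tile3: Unfired clay tile, square, 46 x 46 x 12 mm, about 50 g, dark grey with a white horseshoe on top; origin at the centre of the face that is underneath at the start (z up, x and y along its edges). It starts on the table. Three or four of the five tiles are present; None from the start means absent.
- tile4: Unfired clay tile, square, 46 x 46 x 12 mm, about 50 g, dark grey with a white horseshoe on top; origin at the centre of the face that is underneath at the start (z up, x and y along its edges). It starts on the table. Three or four of the five tiles are present; None from the start means absent.
- disc0: Fired disc, round, diameter 50 mm, 14 mm thick, about 55 g, white with a glazed face; origin at the centre of the face that is underneath at the start. If present it starts lying on the chamber floor inside the closed kiln; none, one or two are present; None from the start means absent.
- disc1: Fired disc, round, diameter 50 mm, 14 mm thick, about 55 g, white with a glazed face; origin at the centre of the face that is underneath at the start. If present it starts lying on the chamber floor inside the closed kiln; none, one or two are present; None from the start means absent.
- vase: Bystander: terracotta vase, 82 mm thick, 115 mm tall, origin at the centre of its underside.
- tumbler: Bystander, sometimes absent: steel tumbler, 64 mm thick, 130 mm tall, origin at the centre of its underside.
- firebrick: Bystander, sometimes absent: loose half brick, 90 x 105 x 60 mm, origin at the centre of its underside.
Things that resemble listed ones, but are neither listed nor needed, are in the scene too. What is shaped like the tile2 but orange or yellow is not meant.

How it is judged:
On the way, in this order (a step that is already met when the one before it is completed fails the run):
1. the lid rests open on its stop (value of joint lid above 1.92 rad), for 0.3 s.
2. with the lid open on its stop, every tile lies flat on the kiln floor and every disc lies flat on the cooling slab (x of tile0 in the frame of kiln between -0.072 and 0.072 m and y of tile0 in the frame of kiln between -0.135 and 0.135 m and ((angle between tile0's own z axis and vertical below 0.1 rad and z of tile0 in the frame of kiln between 0.04 and 0.05 m) or (angle between tile0's own z axis and vertical above 3.04 rad and z of tile0 in the frame of kiln between 0.052 and 0.062 m)) and x of tile1 in the frame of kiln between -0.072 and 0.072 m and y of tile1 in the frame of kiln between -0.135 and 0.135 m and ((angle between tile1's own z axis and vertical below 0.1 rad and z of tile1 in the frame of kiln between 0.04 and 0.05 m) or (angle between tile1's own z axis and vertical above 3.04 rad and z of tile1 in the frame of kiln between 0.052 and 0.062 m)) and x of tile2 in the frame of kiln between -0.072 and 0.072 m and y of tile2 in the frame of kiln between -0.135 and 0.135 m and ((angle between tile2's own z axis and vertical below 0.1 rad and z of tile2 in the frame of kiln between 0.04 and 0.05 m) or (angle between tile2's own z axis and vertical above 3.04 rad and z of tile2 in the frame of kiln between 0.052 and 0.062 m)) and x of tile3 in the frame of kiln between -0.072 and 0.072 m and y of tile3 in the frame of kiln between -0.135 and 0.135 m and ((angle between tile3's own z axis and vertical below 0.1 rad and z of tile3 in the frame of kiln between 0.04 and 0.05 m) or (angle between tile3's own z axis and vertical above 3.04 rad and z of tile3 in the frame of kiln between 0.052 and 0.062 m)) and x of tile4 in the frame of kiln between -0.072 and 0.072 m and y of tile4 in the frame of kiln between -0.135 and 0.135 m and ((angle between tile4's own z axis and vertical below 0.1 rad and z of tile4 in the frame of kiln between 0.04 and 0.05 m) or (angle between tile4's own z axis and vertical above 3.04 rad and z of tile4 in the frame of kiln between 0.052 and 0.062 m)) and x of disc0 in the frame of slab between -0.07 and 0.07 m and y of disc0 in the frame of slab between -0.08 and 0.08 m and ((angle between disc0's own z axis and vertical below 0.1 rad and z of disc0 in the frame of slab between 0.01 and 0.02 m) or (angle between disc0's own z axis and vertical above 3.04 rad and z of disc0 in the frame of slab between 0.024 and 0.034 m)) and x of disc1 in the frame of slab between -0.07 and 0.07 m and y of disc1 in the frame of slab between -0.08 and 0.08 m and ((angle between disc1's own z axis and vertical below 0.1 rad and z of disc1 in the frame of slab between 0.01 and 0.02 m) or (angle between disc1's own z axis and vertical above 3.04 rad and z of disc1 in the frame of slab between 0.024 and 0.034 m)) and linear speed of each of tile0, tile1, tile2, tile3, tile4, disc0, disc1 below 0.02 m/s and value of joint lid above 1.92 rad), for 0.3 s.
3. the lid is fully closed (value of joint lid below 0.03 rad), for 0.3 s.
4. the start button is pressed fully down (value of joint start above 0.005 m), for 0.05 s.
At the end, for the whole second after the job is handed in: Every present tile lies flat (0.1 rad, 5 mm) on the kiln floor and every present disc flat on the slab, its centre 5 mm or more inside the edge, all at rest; lid closed (under 0.03 rad); start button pressed (over 5 of 6 mm) after that and sprung back (under 1.5 mm) (x of tile0 in the frame of kiln between -0.072 and 0.072 m and y of tile0 in the frame of kiln between -0.135 and 0.135 m and ((angle between tile0's own z axis and vertical below 0.1 rad and z of tile0 in the frame of kiln between 0.04 and 0.05 m) or (angle between tile0's own z axis and vertical above 3.04 rad and z of tile0 in the frame of kiln between 0.052 and 0.062 m)) and x of tile1 in the frame of kiln between -0.072 and 0.072 m and y of tile1 in the frame of kiln between -0.135 and 0.135 m and ((angle between tile1's own z axis and vertical below 0.1 rad and z of tile1 in the frame of kiln between 0.04 and 0.05 m) or (angle between tile1's own z axis and vertical above 3.04 rad and z of tile1 in the frame of kiln between 0.052 and 0.062 m)) and x of tile2 in the frame of kiln between -0.072 and 0.072 m and y of tile2 in the frame of kiln between -0.135 and 0.135 m and ((angle between tile2's own z axis and vertical below 0.1 rad and z of tile2 in the frame of kiln between 0.04 and 0.05 m) or (angle between tile2's own z axis and vertical above 3.04 rad and z of tile2 in the frame of kiln between 0.052 and 0.062 m)) and x of tile3 in the frame of kiln between -0.072 and 0.072 m and y of tile3 in the frame of kiln between -0.135 and 0.135 m and ((angle between tile3's own z axis and vertical below 0.1 rad and z of tile3 in the frame of kiln between 0.04 and 0.05 m) or (angle between tile3's own z axis and vertical above 3.04 rad and z of tile3 in the frame of kiln between 0.052 and 0.062 m)) and x of tile4 in the frame of kiln between -0.072 and 0.072 m and y of tile4 in the frame of kiln between -0.135 and 0.135 m and ((angle between tile4's own z axis and vertical below 0.1 rad and z of tile4 in the frame of kiln between 0.04 and 0.05 m) or (angle between tile4's own z axis and vertical above 3.04 rad and z of tile4 in the frame of kiln between 0.052 and 0.062 m)) and x of disc0 in the frame of slab between -0.07 and 0.07 m and y of disc0 in the frame of slab between -0.08 and 0.08 m and ((angle between disc0's own z axis and vertical below 0.1 rad and z of disc0 in the frame of slab between 0.01 and 0.02 m) or (angle between disc0's own z axis and vertical above 3.04 rad and z of disc0 in the frame of slab between 0.024 and 0.034 m)) and x of disc1 in the frame of slab between -0.07 and 0.07 m and y of disc1 in the frame of slab between -0.08 and 0.08 m and ((angle between disc1's own z axis and vertical below 0.1 rad and z of disc1 in the frame of slab between 0.01 and 0.02 m) or (angle between disc1's own z axis and vertical above 3.04 rad and z of disc1 in the frame of slab between 0.024 and 0.034 m)) and linear speed of each of tile0, tile1, tile2, tile3, tile4, disc0, disc1 below 0.02 m/s and value of joint lid below 0.03 rad and value of joint start below 0.0015 m); the robot touches nothing.
It fails at once if the start button is pressed while the lid is not shut (value of joint start above 0.003 m and value of joint lid above 0.06 rad).
It fails at once if the vase is moved more than 30 mm or tipped (distance of vase from where it was at the start of the episode above 0.03 m or angle between vase's own z axis and vertical above 0.4 rad).
It fails at once if the tumbler is moved more than 30 mm or tipped (distance of tumbler from where it was at the start of the episode above 0.03 m or angle between tumbler's own z axis and vertical above 0.4 rad).
It fails at once if the firebrick is moved more than 30 mm or tipped (distance of firebrick from where it was at the start of the episode above 0.03 m or angle between firebrick's own z axis and vertical above 0.4 rad).
Of tile0, tile1, tile2, tile3, tile4 only 3 to 4 are there at a start; the rules pass over those that are not, and their reading is None.
Of disc0, disc1, tumbler, firebrick only 1 to 3 are there at a start; the rules pass over those that are not, and their reading is None.
At some moment in a run one of tile0, tile1, tile2, tile3, tile4 may be knocked a few centimetres aside while the robot is not near it.
Once in a run the grip may slacken for a moment while it holds something.
It also fails if it takes over 210 s, if anything falls off the work surface, if the arm or the gripper's body presses on something with over 40 N, if the wrist force passes 120 N, or if a joint passes its speed limit or range.

## Working session

There is one attempt and no reset: what is moved stays moved. The work goes in short steps, Python scripts to look and compute and a tool call to move; the robot and the scene stay as the last step left them, time stands still between calls to the robot, and variables do not carry over. Pictures are saved under pics/ and viewed, at most 14 in all, crops included, and the job is handed in when it is done.

Besides the shell and the picture viewer there is one more tool, called after "Request:" as name(argument=value, ...) on one line, values as JSON. move_arm: Moves the arm, as the interface text tells. Its arguments: {"type":"object","properties":{"series":{"type":"array"},"grip_force":{"type":"number"}},"required":["series"]}

```bash
mkdir -p pics; ls; python3 - <<'E'
from workcell import *
import cv2
for n in("scene","top"):
    im=read_camera(n); c=calibration(n); print(n,c)
    cv2.imwrite(f"pics/{n}0.png",cv2.resize(im[:,:,::-1],(800,600),interpolation=cv2.INTER_CUBIC))
    cv2.imwrite(f"pics/{n}0_raw.png",im[:,:,::-1])
print(read_state())
E
```

```text
pics
scene {'camera_matrix': array([[360.30890903,   0.        , 252.6570375 ],
       [  0.        , 360.30890903, 191.24208667],
       [  0.        ,   0.        ,   1.        ]]), 'k1': -0.08744611217886591, 'rvec': array([ 1.16372579,  2.18547284, -1.10290025]), 'tvec': array([ 0.42283118, -0.16633356,  1.56870608])}
top {'camera_matrix': array([[353.04671805,   0.        , 257.64294062],
       [  0.        , 353.04671805, 196.50198614],
       [  0.        ,   0.        ,   1.        ]]), 'k1': -0.03549744925057556, 'rvec': array([ 2.18304759, -2.19790516,  0.10678086]), 'tvec': array([-0.09494699,  0.57395156,  0.9192343 ])}
{'time': 0.1, 'q': array([-1.34692422e+00,  2.64694059e-01,  1.60528631e+00,  8.31551578e-06,
        1.27370388e+00, -3.69266934e-02]), 'joint_vel': array([ 4.84445206e-04, -9.30905167e-05, -1.75951744e-03,  1.13543074e-03,
       -3.43713528e-06,  4.40569956e-04]), 'joint_torque': array([-8.47191245e-05, -5.16707718e+01, -3.68589950e+01, -4.58781813e-06,
        6.28659895e-03, -9.02941593e-06]), 'tool_pos': array([ 0.17388519, -0.65152615,  0.23804917]), 'tcp_rot': array([-3.11285561e+00, -4.08227125e-01,  2.94028976e-04]), 'wrist_force': array([ 0.22954691,  0.8921326 , -0.00862979]), 'torque': array([-0.02766645,  0.03972656, -0.01698732]), 'grip_force': 0.0, 'width': 0.9952619807009992}
```

View pics/top0.png

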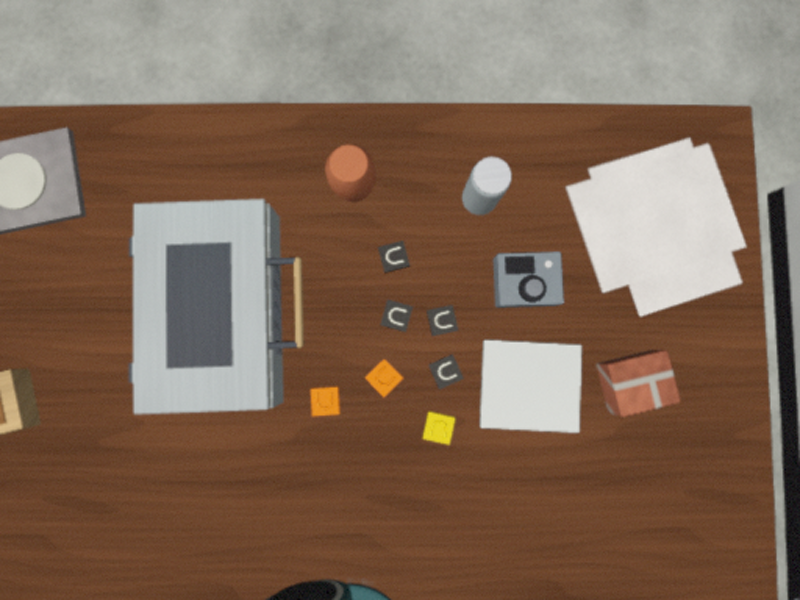

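View pics/scene0.png

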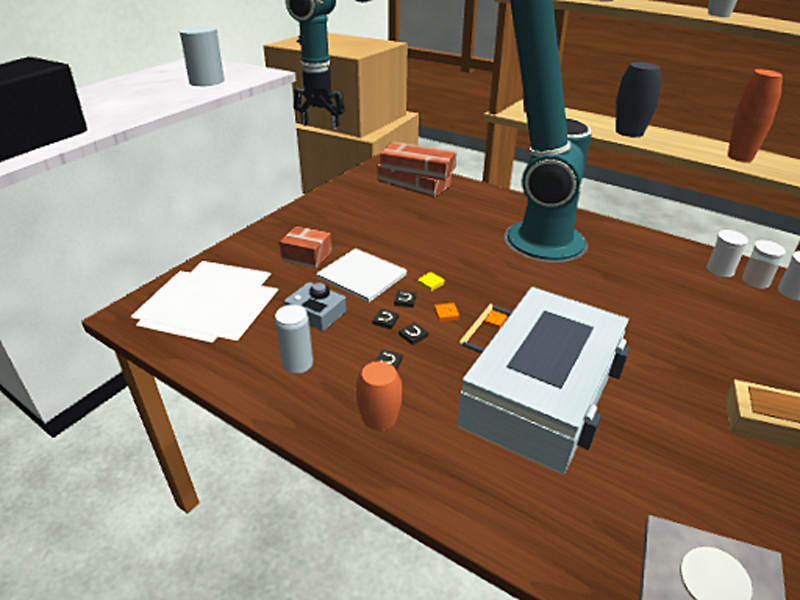

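The top picture (800x600 scale) shows four dark tiles with horseshoes at (394,256), (397,316), (441,320) and (445,372). The decoys are orange at (325,402) and (384,378), and yellow at (439,428). The lid's bar runs from (298,259) to (298,346), the button is at (533,288), the slab at (531,386), the vase at (350,172), the tumbler at (490,178) and the firebrick at (640,384).

```bash
cat > h.py <<'E'
from workcell import *
import numpy as np, cv2
from scipy.spatial.transform import Rotation as R
def ray(n,px):
    c=calibration(n);K=c["camera_matrix"];d=np.array([c["k1"],0,0,0,0.])
    u=cv2.undistortPoints(np.array([[px]],float),K,d)[0,0]
    M=cv2.Rodrigues(c["rvec"])[0]
    return -M.T@c["tvec"], M.T@np.array([u[0],u[1],1])
def w(n,px,z,s=1.5625):   # px in the 800x600 picture
    o,r=ray(n,(np.array(px)+.5)/s-.5); return o+r*(z-o[2])/r[2]
def px(n,P):
    c=calibration(n)
    return cv2.projectPoints(np.array([P],float),c["rvec"],c["tvec"],c["camera_matrix"],np.array([c["k1"],0,0,0,0.]))[0][0,0]
def save(n,f,box=None,sc=None):  # box in raw px x0,y0,x1,y1
    im=read_camera(n)[:,:,::-1]; cv2.imwrite(f"pics/{f}_raw.png",im)
    if box: im=im[box[1]:box[3],box[0]:box[2]]
    s=min(800/im.shape[1],600/im.shape[0]); cv2.imwrite(f"pics/{f}.png",cv2.resize(im,None,fx=s,fy=s,interpolation=cv2.INTER_CUBIC)); return s
E
cat > m.py <<'E'
from h import *
np.set_printoptions(precision=4,suppress=True)
for nm,p,z in [("lidTL",(133,204),.122),("lidTR",(265,199),.122),("lidBR",(268,410),.122),("lidBL",(133,413),.122),
 ("bar1",(298,259),.114),("bar2",(298,346),.114),("button",(533,288),.055),("slab1",(484,341),.015),("slab2",(582,345),.015),("slab3",(579,432),.015),("slab4",(481,428),.015),
 ("ct1",(495,254),.045),("ct2",(561,252),.045),("vase",(350,165),.115),("tumb",(491,176),.13)]: print(nm,w("top",p,z))
im=cv2.imread("pics/top0_raw.png")
hsv=cv2.cvtColor(im,cv2.COLOR_BGR2HSV)
# dark tiles: enlarge crop
x0,y0,x1,y1=230,145,310,255
cv2.imwrite("pics/c1.png",cv2.resize(im[y0:y1,x0:x1],None,fx=5.4,fy=5.4,interpolation=cv2.INTER_CUBIC))
m=((im.max(2)<75)|((im.min(2)>110)&(hsv[...,1]<50))).astype(np.uint8); m[:,:230]=0;m[:,305:]=0;m[:145]=0;m[252:]=0
m=cv2.morphologyEx(m,cv2.MORPH_CLOSE,np.ones((3,3)))
for c in cv2.findContours(m,cv2.RETR_EXTERNAL,cv2.CHAIN_APPROX_NONE)[0]:
    if cv2.contourArea(c)<80: continue
    (cx,cy),(a,b),t=cv2.minAreaRect(c); bx=cv2.boxPoints(((cx,cy),(a,b),t))
    P=[w("top",q,.012,1) for q in bx]; e=P[1]-P[0]
    print(cx,cy,a,b,"->",w("top",(cx,cy),.012,1),np.degrees(np.arctan2(e[1],e[0]))%90,[np.linalg.norm(P[i]-P[i-1]) for i in range(2)])
s=read_state();print(R.from_rotvec(s["tcp_rot"]).as_matrix())
E
python3 m.py
```

```text
lidTL [0.7291 0.3211 0.122 ]
lidTR [0.7354 0.1157 0.122 ]
lidBR [0.4117 0.1073 0.122 ]
lidBL [0.4082 0.3113 0.122 ]
bar1 [0.6424 0.0651 0.114 ]
bar2 [0.5077 0.0641 0.114 ]
button [ 0.6018 -0.3154  0.055 ]
slab1 [ 0.5149 -0.2383  0.015 ]
slab2 [ 0.5066 -0.4089  0.015 ]
slab3 [ 0.3578 -0.3993  0.015 ]
slab4 [ 0.3669 -0.2306  0.015 ]
ct1 [ 0.661  -0.2549  0.045 ]
ct2 [ 0.6642 -0.3677  0.045 ]
vase [ 0.7915 -0.0155  0.115 ]
tumb [ 0.7687 -0.2353  0.13  ]
281.6058654785156 203.97647094726562 12.5819673538208 14.85973834991455 -> [ 0.5535 -0.1637  0.012 ] 12.173732632654492 [np.float64(0.03397355788297388), np.float64(0.04032533107214271)]
252.03773498535156 164.13206481933594 16.20854377746582 14.834939002990723 -> [ 0.6627 -0.0845  0.012 ] 15.906861520153441 [np.float64(0.04451163076253427), np.float64(0.040505331586246925)]
[[ 0.9662  0.2578 -0.0005]
 [ 0.2578 -0.9662  0.002 ]
 [ 0.0001 -0.0021 -1.    ]]
```

View pics/c1.png

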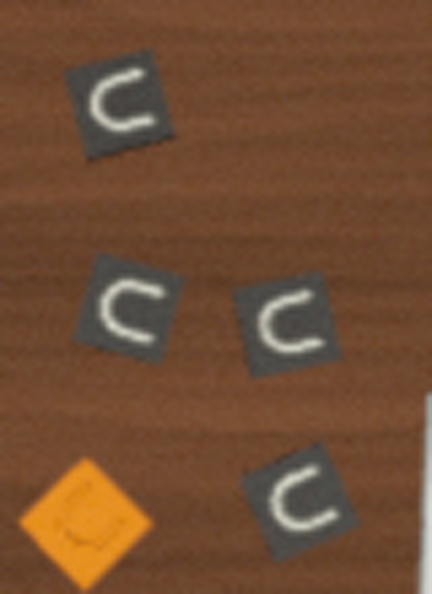

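Four dark tiles with white horseshoes are confirmed. In the 5.4x crop their centres are about (120,104), (131,307), (288,324) and (301,500). The kiln geometry agrees with the bar measurement.

```bash
cat >> h.py <<'E'
def plan(*wps,step=5.5,tilt=True):
    """waypoints (x,y,z,yaw_deg) of tool pointing down; prints rows in tool axes"""
    s=read_state(); p=np.array(s["tool_pos"]); r=R.from_rotvec(s["tcp_rot"])
    print("t",round(s["time"],2),"pos",p.round(4),"yaw",round(yaw(r),2),"w",round(s["width"]*8.54,2),"grip",round(s["grip_force"],1),"F",np.round(s["wrist_force"],1),"q6",round(s["q"][5],2))
    for x,y,z,a in wps:
        r2=R.from_euler('z',a,degrees=True)*R.from_euler('x',180,degrees=True)
        t=(r.inv()*r2).as_rotvec(degrees=True); n=int(max(np.ceil(np.abs(t).max()/10.5),0))
        if np.abs(t).max()>.3: print("  turn",n,"rows of",(t/n).round(2))
        else: r2=r
        d=r2.inv().apply(np.array([x,y,z])-p)*100; n=max(1,int(np.ceil(np.linalg.norm(d)/step)))
        print("  shift",n,"rows of",(d/n).round(2)," last/total",d.round(2)); p=np.array([x,y,z]); r=r2
def yaw(r): m=r.as_matrix(); return np.degrees(np.arctan2(m[1,0],m[0,0]))
E
python3 - <<'E'
from h import *
o,_=ray("top",(256,192));print("cam",o)
for q in [[(65,72),(150,50),(175,135),(90,158)],[(100,253),(185,275),(163,362),(75,340)],[(232,293),(321,272),(342,355),(257,377)],[(242,477),(321,443),(358,520),(282,560)]]:
    P=np.array([w("top",(np.array(a)+.5)/5.4-.5+np.array([230,145]),.012,1) for a in q])
    e=P[1]-P[0];print(P.mean(0).round(4),"yaw",np.degrees(np.arctan2(e[1],e[0]))%90,[np.linalg.norm(P[i]-P[i-1]).round(4) for i in range(4)])
plan((.575,.064,.20,1.6),(.575,.064,.100,1.6))
E
```

```text
cam [ 0.49955223 -0.0806367   0.96300172]
[ 0.6636 -0.0839  0.012 ] yaw 14.460329234819767 [np.float64(0.0456), np.float64(0.0444), np.float64(0.0451), np.float64(0.0444)]
[ 0.5607 -0.0886  0.012 ] yaw 75.09614954619063 [np.float64(0.0453), np.float64(0.044), np.float64(0.0449), np.float64(0.0453)]
[ 0.5518 -0.1672  0.012 ] yaw 12.924909781376499 [np.float64(0.0438), np.float64(0.046), np.float64(0.0429), np.float64(0.044)]
[ 0.4642 -0.1725  0.012 ] yaw 22.662405509687872 [np.float64(0.0455), np.float64(0.0429), np.float64(0.0423), np.float64(0.0427)]
t 0.1 pos [ 0.1739 -0.6515  0.238 ] yaw 14.94 w 8.5 grip 0.0 F [ 0.2  0.9 -0. ] q6 -0.04
  turn 2 rows of [-0.06  0.    6.67]
  shift 15 rows of [ 2.81 -4.69  0.25]  last/total [ 42.09 -70.4    3.8 ]
  shift 2 rows of [ 0. -0.  5.]  last/total [ 0. -0. 10.]
```

Request:
move_arm(series=[4.0, 0, 0, 0, 0, 0, 6.7, 4.0, 0, 0, 0, 0, 0, 6.6, 4.0, 2.8, -4.7, 0.2, 0, 0, 0, 4.0, 2.8, -4.7, 0.2, 0, 0, 0, 4.0, 2.8, -4.7, 0.2, 0, 0, 0])

```text
time: 0.72
tool_pos: [0.2543, -0.5071, 0.2325]
tcp_rot: [-3.14, -0.044, 0.0]
wrist_force: [0.5, 0.3, 0.4]
width: 0.466
grip_force: 0.0
```

Request:
move_arm(series=[4.0, 2.8, -4.7, 0.2, 0, 0, 0, 4.0, 2.8, -4.7, 0.2, 0, 0, 0, 4.0, 2.8, -4.7, 0.2, 0, 0, 0, 4.0, 2.8, -4.7, 0.2, 0, 0, 0, 4.0, 2.8, -4.7, 0.2, 0, 0, 0])

```text
time: 1.35
tool_pos: [0.3875, -0.2681, 0.2229]
tcp_rot: [-3.141, -0.045, 0.0]
wrist_force: [0.7, 0.4, -0.3]
width: 0.472
grip_force: 0.0
```

Request:
move_arm(series=[4.0, 2.8, -4.7, 0.2, 0, 0, 0, 4.0, 2.8, -4.7, 0.2, 0, 0, 0, 4.0, 2.8, -4.7, 0.2, 0, 0, 0, 4.0, 2.8, -4.7, 0.2, 0, 0, 0, 4.0, 2.8, -4.7, 0.2, 0, 0, 0])

```text
time: 1.98
tool_pos: [0.5207, -0.0293, 0.2129]
tcp_rot: [3.141, 0.045, -0.0]
wrist_force: [0.0, -0.4, -1.2]
width: 0.466
grip_force: 0.0
```

Request:
move_arm(series=[4.0, 2.8, -4.7, 0.2, 0, 0, 0, 4.0, 2.8, -4.7, 0.2, 0, 0, 0, 4.0, 0, 0, 0, 0, 0, 0])

```text
time: 2.35
tool_pos: [0.5745, 0.0678, 0.2085]
tcp_rot: [-3.14, -0.052, 0.001]
wrist_force: [-0.6, -0.7, -0.1]
width: 0.468
grip_force: 0.0
```

```bash
python3 - <<'E'
from h import *
plan((.575,.064,.20,1.6),(.575,.064,.100,1.6))
E
```

```text
t 2.35 pos [0.5745 0.0678 0.2085] yaw 1.89 w 4.0 grip 0.0 F [-0.6 -0.7 -0.1] q6 1.61
  shift 1 rows of [0.04 0.38 0.85]  last/total [0.04 0.38 0.85]
  shift 2 rows of [0. 0. 5.]  last/total [ 0.01  0.01 10.  ]
```

Request:
move_arm(series=[4.0, 0, 0.4, 0.8, 0, 0, 0, 4.0, 0, 0, 5, 0, 0, 0, 4.0, 0, 0, 5, 0, 0, 0, 2.5, 0, 0, 0, 0, 0, 0, 0.5, 0, 0, 0, 0, 0, 0], grip_force=40)

```text
time: 2.98
tool_pos: [0.5671, 0.0668, 0.0988]
tcp_rot: [-3.127, -0.035, 0.022]
wrist_force: [-11.2, 22.6, -3.9]
width: 0.126
grip_force: 38.9
```

Request:
move_arm(series=[0.5, 0, 0, 0, 0, 0, 0, 0.5, 0, 0, 0, 0, 0, 0, 0.5, 0, 0, 0, 0, 0, 0])

```text
time: 3.35
tool_pos: [0.5671, 0.0668, 0.0997]
tcp_rot: [-3.13, -0.04, 0.02]
wrist_force: [-11.1, 24.8, -3.5]
width: 0.129
grip_force: 38.9
```

```bash
python3 - <<'E'
from h import *
plan((.575,.064,.100,1.6))
# lid arc rows: bar rel. hinge, relative to closed, tool frame (tool yaw ~1.6 = kiln aligned): kx -> -tool y
a0=np.arctan2(11,250); r=np.hypot(.25,.011)*100
th=np.linspace(0,2.0,21); kx=-r*np.cos(a0+th); z=r*np.sin(a0+th)
for i in range(20): print(round(-(kx[i+1]-kx[i]),2),round(-(z[i+1]-z[i]),2))
E
```

```text
t 3.35 pos [0.5671 0.0668 0.0997] yaw 1.46 w 1.1 grip 38.9 F [-11.1  24.8  -3.5] q6 1.6
  turn 1 rows of [-0.68  0.74 -0.14]
  shift 1 rows of [ 0.78  0.3  -0.03]  last/total [ 0.78  0.3  -0.03]
-0.23 -2.49
-0.48 -2.45
-0.72 -2.39
-0.96 -2.31
-1.19 -2.2
-1.4 -2.07
-1.6 -1.92
-1.78 -1.75
-1.95 -1.57
-2.1 -1.36
-2.22 -1.15
-2.33 -0.92
-2.41 -0.68
-2.46 -0.44
-2.49 -0.19
-2.5 0.06
-2.48 0.31
-2.44 0.55
-2.37 0.79
-2.28 1.03
```

Request:
move_arm(series=[0.5, -0.3, -0.3, 0, 0, 0, 0, 0.5, 0, 0, 0, 0, 0, 0])

```text
time: 3.6
tool_pos: [0.5672, 0.067, 0.1012]
tcp_rot: [-3.134, -0.042, 0.01]
wrist_force: [-5.6, 15.6, -3.1]
width: 0.126
grip_force: 39.2
```

```bash
python3 - <<'E'
from h import *
print(save("scene","s1",(230,150,430,300)))
plan((.575,.064,.100,1.6))
E
```

```text
4.0
t 3.65 pos [0.5671 0.0669 0.1012] yaw 1.52 w 1.05 grip 39.2 F [-6.4 16.  -3.3] q6 1.61
  turn 1 rows of [-0.41  0.36 -0.08]
  shift 1 rows of [0.78 0.32 0.12]  last/total [0.78 0.32 0.12]
```

View pics/s1.png

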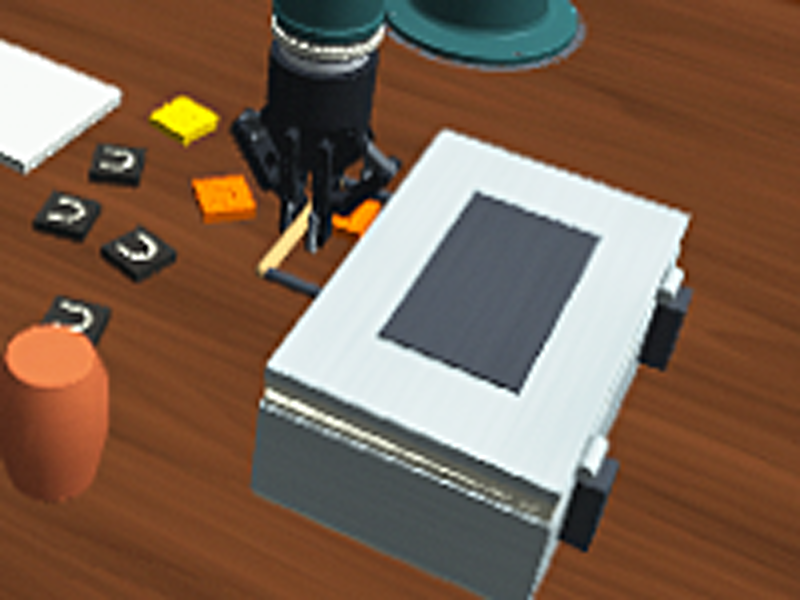

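The bar is pinched at its middle, around (310,215) in the crop, with the tiles undisturbed. I relieve the side load and swing the lid.

Request:
move_arm(series=[0.5, -0.3, -0.3, 0, 0, 0, 0, 0.5, 0, -0.3, -2.5, 0, 0, 0, 0.5, 0, -0.5, -2.4, 0, 0, 0, 0.5, 0, -0.7, -2.4, 0, 0, 0, 0.5, 0, -1.0, -2.3, 0, 0, 0])

```text
time: 4.28
tool_pos: [0.5662, 0.0948, 0.198]
tcp_rot: [-3.133, -0.042, -0.0]
wrist_force: [4.6, 18.9, -13.4]
width: 0.127
grip_force: 40.4
```

Request:
move_arm(series=[0.5, 0, -1.2, -2.2, 0, 0, 0, 0.5, 0, -1.4, -2.1, 0, 0, 0, 0.5, 0, -1.6, -1.9, 0, 0, 0, 0.5, 0, 0, 0, 0, 0, 0])

```text
time: 4.78
tool_pos: [0.5648, 0.1378, 0.2589]
tcp_rot: [-3.133, -0.046, 0.001]
wrist_force: [4.7, 12.6, -16.3]
width: 0.126
grip_force: 39.4
```

```bash
python3 - <<'E'
from h import *
plan()
s=read_state();p=s["tool_pos"];print(np.hypot(p[1]-.314,p[2]+.011-.1),np.arctan2(p[2]-.089,.314-p[1])-.044)
E
```

```text
t 4.78 pos [0.5648 0.1378 0.2589] yaw 1.68 w 1.07 grip 39.4 F [  4.7  12.6 -16.3] q6 1.73
0.24475993637219187 0.7229892165785388
```

Request:
move_arm(series=[0.5, 0, -2.2, -1.4, 0, 0, 0, 0.5, 0, -2.0, -1.5, 0, 0, 0, 0.5, 0, -2.1, -1.3, 0, 0, 0, 0.5, 0, -2.2, -1.1, 0, 0, 0, 0.5, 0, -2.3, -0.9, 0, 0, 0])

```text
time: 5.4
tool_pos: [0.5619, 0.2416, 0.325]
tcp_rot: [3.141, 0.044, 0.001]
wrist_force: [-3.1, -1.8, -0.8]
width: 0.125
grip_force: 38.9
```

Request:
move_arm(series=[0.5, 0, -2.4, -0.7, 0, 0, 0, 0.5, 0, -2.5, -0.4, 0, 0, 0, 0.5, 0, -2.5, -0.2, 0, 0, 0, 0.5, 0, -2.5, 0.1, 0, 0, 0, 0.5, 0, 0, 0, 0, 0, 0])

```text
time: 6.02
tool_pos: [0.5593, 0.344, 0.3343]
tcp_rot: [-3.138, -0.049, -0.001]
wrist_force: [-4.1, 1.4, 4.2]
width: 0.121
grip_force: 41.9
```

```bash
python3 - <<'E'
from h import *
plan()
s=read_state();p=s["tool_pos"];print(np.hypot(p[1]-.314,p[2]+.011-.1),np.arctan2(p[2]-.089,.314-p[1])-.044)
E
```

```text
t 6.03 pos [0.5593 0.344  0.3343] yaw 1.77 w 1.03 grip 41.9 F [-4.1  1.4  4.2] q6 2.05
0.24714849024333416 1.648608268015736
```

Request:
move_arm(series=[0.5, 0, -2.5, 0.2, 0, 0, 0, 0.5, 0, -2.4, 0.5, 0, 0, 0, 0.5, 0, -2.2, 0.7, 0, 0, 0, 0.5, 0, -1.2, 0.5, 0, 0, 0, 0.5, 0, 0, 0, 0, 0, 0])

```text
time: 6.65
tool_pos: [0.5569, 0.4242, 0.3128]
tcp_rot: [3.14, 0.047, -0.003]
wrist_force: [-2.2, -2.0, -3.7]
width: 0.12
grip_force: 40.0
```

```bash
python3 - <<'E'
from h import *
plan()
s=read_state();p=s["tool_pos"];print(np.hypot(p[1]-.314,p[2]+.011-.1),np.arctan2(p[2]-.089,.314-p[1])-.044)
E
```

```text
t 6.65 pos [0.5569 0.4242 0.3128] yaw 1.71 w 1.03 grip 40.0 F [-2.2 -2.  -3.7] q6 2.16
0.24942257932143014 1.9844158555216493
```

Request:
move_arm(series=[4.0, 0, 0, 0, 0, 0, 0, 4.0, 0, 0, 0, 0, 0, 0, 4.0, 0, 0, 0, 0, 0, 0, 4.0, 0, 0, -5, 0, 0, 0, 4.0, 0, 0, -4, 0, 0, 0])

```text
time: 7.28
tool_pos: [0.5577, 0.4229, 0.4062]
tcp_rot: [-3.141, -0.044, -0.002]
wrist_force: [0.8, -0.3, 0.8]
width: 0.471
grip_force: 0.0
```

Request:
move_arm(series=[5.8, -1.4, 5.0, 0, 0, 0, 0, 5.8, -1.4, 5.0, 0, 0, 0, 0, 5.8, -1.4, 5.0, 0, 0, 0, 0, 5.8, -1.4, 5.0, 0, 0, 0, 0, 5.8, -1.4, 5.0, 0, 0, 0, 0])

```text
time: 7.9
tool_pos: [0.4941, 0.1695, 0.4051]
tcp_rot: [-3.141, -0.045, -0.003]
wrist_force: [0.1, -0.6, 0.5]
width: 0.68
grip_force: 0.0
```

Request:
move_arm(series=[5.8, -1.4, 5.0, 0.5, 0, 0, 0, 5.8, -1.4, 5.0, 0.5, 0, 0, 0, 5.8, -1.4, 5.0, 0.5, 0, 0, 0, 5.8, -1.4, 5.0, 0.5, 0, 0, 0, 5.8, -1.4, 5.0, 0.5, 0, 0, 0])

```text
time: 8.52
tool_pos: [0.4311, -0.0823, 0.38]
tcp_rot: [3.141, 0.045, 0.004]
wrist_force: [1.5, -0.7, 0.7]
width: 0.68
grip_force: 0.0
```

Request:
move_arm(series=[5.8, -1.4, 5.0, 0.5, 0, 0, 0, 5.8, -1.4, 5.0, 0.5, 0, 0, 0, 5.8, -1.4, 5.0, 0.5, 0, 0, 0, 5.8, -1.4, 5.0, 0.5, 0, 0, 0, 5.8, -1.4, 5.0, 0.5, 0, 0, 0])

```text
time: 9.15
tool_pos: [0.3682, -0.3344, 0.3551]
tcp_rot: [3.14, 0.044, 0.003]
wrist_force: [0.5, 0.2, -0.6]
width: 0.682
grip_force: 0.0
```

```bash
python3 - <<'E'
from h import *
print(save("top","t2",(60,100,380,340)))
plan()
E
```

```text
2.5
t 9.2 pos [ 0.3662 -0.3397  0.3538] yaw 1.42 w 5.8 grip 0.0 F [-0.3 -4.6  1.4] q6 0.75
```

View pics/t2.png

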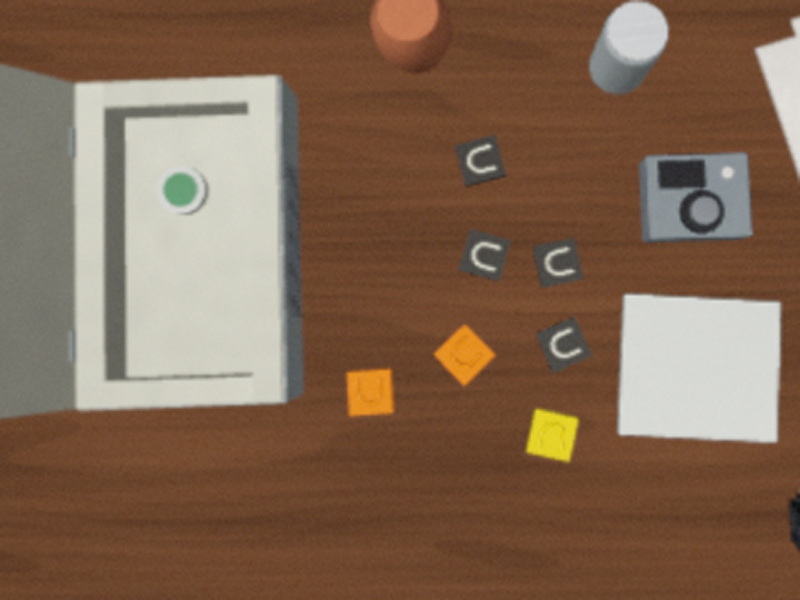

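The lid is open. One disc lies inside at crop (183,190). The four tiles sit at (480,161), (484,255), (558,262) and (564,343). The slab is empty, centred near (700,368).

```bash
cat >> h.py <<'E'
def wc(p,z,o=(60,100),s=2.5): return w("top",(np.array(p)+.5)/s-.5+np.array(o),z,1)
E
python3 - <<'E'
from h import *
np.set_printoptions(precision=4,suppress=True)
C=[wc(p,.1) for p in [(75,83),(282,75),(288,402),(77,410)]]
for c in C: print(c)
print("kiln c",np.mean(C,0), np.degrees(np.arctan2(*(C[0]-C[1])[[1,0]])),np.degrees(np.arctan2(*(C[0]-C[3])[[1,0]])))
print("chamber floor L edge",wc((125,118),.045),wc((125,378),.045)); print("rim edge",wc((105,107),.1),wc((105,380),.1))
print("disc",wc((183,190),.059),wc((181,190),.059))
S=[wc(p,.015) for p in [(624,295),(780,302),(777,441),(619,434)]];print("slab",np.mean(S,0))
for t in [(480.5,161),(484.5,255),(558,262),(564,343)]: print("tile",wc(t,.012))
print("button",wc((703,211),.055))
d=wc((183,190),.059)
plan((d[0],d[1],.20,1.6),(d[0],d[1],.055,1.6))
E
```

```text
[0.7286 0.3195 0.1   ]
[0.7352 0.1131 0.1   ]
[0.4135 0.1037 0.1   ]
[0.4068 0.308  0.1   ]
kiln c [0.571  0.2111 0.1   ] 91.83043863103232 2.0421055600288227
chamber floor L edge [0.7051 0.2906 0.045 ] [0.4334 0.2837 0.045 ]
rim edge [0.704  0.2886 0.1   ] [0.4355 0.2814 0.1   ]
disc [0.6262 0.2228 0.059 ] [0.6262 0.2248 0.059 ]
slab [ 0.4373 -0.3185  0.015 ]
tile [ 0.6628 -0.0841  0.012 ]
tile [ 0.5602 -0.0878  0.012 ]
tile [ 0.5521 -0.1671  0.012 ]
tile [ 0.465  -0.1725  0.012 ]
button [ 0.6019 -0.3153  0.055 ]
t 9.2 pos [ 0.3662 -0.3397  0.3538] yaw 1.42 w 5.8 grip 0.0 F [-0.3 -4.6  1.4] q6 0.75
  turn 1 rows of [ 0.33  0.1  -0.18]
  shift 12 rows of [ 2.3  -4.62  1.28]  last/total [ 27.56 -55.5   15.38]
  shift 3 rows of [ 0.   -0.    4.83]  last/total [ 0.  -0.  14.5]
```

Request:
move_arm(series=[6.6, 2.3, -4.6, 1.3, 0, 0, 0, 6.6, 2.3, -4.6, 1.3, 0, 0, 0, 6.6, 2.3, -4.6, 1.3, 0, 0, 0, 6.6, 2.3, -4.6, 1.3, 0, 0, 0, 6.6, 2.3, -4.6, 1.3, 0, 0, 0])

```text
time: 9.82
tool_pos: [0.478, -0.0979, 0.2898]
tcp_rot: [3.14, 0.044, 0.004]
wrist_force: [1.8, 1.0, 0.1]
width: 0.771
grip_force: 0.0
```

Request:
move_arm(series=[6.6, 2.3, -4.6, 1.3, 0, 0, 0, 6.6, 2.3, -4.6, 1.3, 0, 0, 0, 6.6, 2.3, -4.6, 1.3, 0, 0, 0, 6.6, 2.3, -4.6, 1.3, 0, 0, 0, 6.6, 2.3, -4.6, 1.3, 0, 0, 0])

```text
time: 10.45
tool_pos: [0.5866, 0.1355, 0.2248]
tcp_rot: [-3.141, -0.045, -0.003]
wrist_force: [0.6, -0.0, 0.5]
width: 0.771
grip_force: 0.0
```

Request:
move_arm(series=[6.6, 2.3, -4.6, 1.3, 0, 0, 0, 6.6, 2.3, -4.9, 1.1, 0, 0, 0, 6.6, 0, 0, 0, 0, 0, 0, 6.6, 0, 0, 0, 0, 0, 0])

```text
time: 10.95
tool_pos: [0.6288, 0.2301, 0.2005]
tcp_rot: [3.141, 0.046, 0.0]
wrist_force: [0.6, -0.4, 0.5]
width: 0.771
grip_force: 0.0
```

```bash
python3 - <<'E'
from h import *
plan((.6262,.2235,.054,1.8))
E
```

```text
t 10.95 pos [0.6288 0.2301 0.2005] yaw 1.67 w 6.58 grip 0.0 F [ 0.6 -0.4  0.5] q6 1.86
  shift 3 rows of [-0.09  0.21  4.88]  last/total [-0.28  0.64 14.65]
```

Request:
move_arm(series=[6.6, -0.3, 0.6, 4.6, 0, 0, 0, 6.6, 0, 0, 5, 0, 0, 0, 6.6, 0, 0, 4.8, 0, 0, 0, 6.6, 0, 0, 0, 0, 0, 0, 4.0, 0, 0, 0, 0, 0, 0], grip_force=35)

```text
time: 11.58
tool_pos: [0.6275, 0.2237, 0.0587]
tcp_rot: [-3.14, -0.043, -0.005]
wrist_force: [0.1, -0.8, 1.8]
width: 0.577
grip_force: 8.5
```

Request:
move_arm(series=[4.0, 0, 0, 0, 0, 0, 0, 4.0, 0, 0, 0, 0, 0, 0, 4.0, 0, 0, 0, 0, 0, 0, 4.0, 0, 0, -2.0, 0, 0, 0, 4.0, 0, 0, 0, 0, 0, 0])

```text
time: 12.2
tool_pos: [0.6279, 0.2249, 0.0792]
tcp_rot: [-3.14, -0.045, -0.007]
wrist_force: [0.8, 0.6, 0.2]
width: 0.561
grip_force: 36.1
```

```bash
python3 - <<'E'
from h import *
plan((.626,.2235,.20,1.8),(.437,-.3185,.20,1.8),(.437,-.3185,.027,1.8))
E
```

```text
t 12.2 pos [0.6279 0.2249 0.0792] yaw 1.65 w 4.79 grip 36.1 F [0.8 0.6 0.2] q6 1.85
  shift 3 rows of [-0.05  0.04 -4.03]  last/total [ -0.14   0.12 -12.08]
  shift 11 rows of [-1.86  4.88 -0.02]  last/total [-20.45  53.63  -0.17]
  shift 4 rows of [-0.02  0.01  4.32]  last/total [-0.08  0.02 17.3 ]
```

Request:
move_arm(series=[4.0, 0, 0, -4, 0, 0, 0, 4.0, 0, 0, -4, 0, 0, 0, 4.0, 0, 0, -4, 0, 0, 0, 4.0, -1.9, 4.9, 0, 0, 0, 0, 4.0, -1.9, 4.9, 0, 0, 0, 0])

```text
time: 12.82
tool_pos: [0.591, 0.1247, 0.1973]
tcp_rot: [-3.141, -0.048, -0.003]
wrist_force: [-0.3, -0.7, -0.7]
width: 0.561
grip_force: 36.3
```

Request:
move_arm(series=[4.0, -1.9, 4.9, 0, 0, 0, 0, 4.0, -1.9, 4.9, 0, 0, 0, 0, 4.0, -1.9, 4.9, 0, 0, 0, 0, 4.0, -1.9, 4.9, 0, 0, 0, 0, 4.0, -1.9, 4.9, 0, 0, 0, 0])

```text
time: 13.45
tool_pos: [0.5022, -0.1239, 0.1964]
tcp_rot: [3.141, 0.046, 0.001]
wrist_force: [0.6, 0.3, -0.6]
width: 0.556
grip_force: 36.3
```

Request:
move_arm(series=[4.0, -1.9, 4.9, 0, 0, 0, 0, 4.0, -1.9, 4.9, 0, 0, 0, 0, 4.0, -1.9, 4.9, 0, 0, 0, 0, 4.0, -1.7, 4.7, 0, 0, 0, 0, 4.0, 0, 0, 5.0, 0, 0, 0])

```text
time: 14.08
tool_pos: [0.437, -0.3247, 0.1508]
tcp_rot: [3.133, 0.038, 0.014]
wrist_force: [0.6, 0.1, -0.9]
width: 0.56
grip_force: 36.4
```

Request:
move_arm(series=[4.0, 0, 0, 5, 0, 0, 0, 4.0, 0, 0, 4, 0, 0, 0, 4.0, 0, 0, 0, 0, 0, 0, 4.0, 0, 0, 0, 0, 0, 0])

```text
time: 14.58
tool_pos: [0.4355, -0.3192, 0.0576]
tcp_rot: [3.14, 0.045, 0.002]
wrist_force: [-1.1, -0.4, -0.4]
width: 0.561
grip_force: 36.4
```

```bash
python3 - <<'E'
from h import *
plan((.437,-.3185,.03,1.8))
E
```

```text
t 14.57 pos [ 0.4355 -0.3192  0.0576] yaw 1.65 w 4.79 grip 36.4 F [-1.1 -0.4 -0.4] q6 0.86
  shift 1 rows of [ 0.15 -0.06  2.76]  last/total [ 0.15 -0.06  2.76]
```

Request:
move_arm(series=[4.0, 0, 0, 2.0, 0, 0, 0, 4.0, 0, 0, 0.8, 0, 0, 0, 4.0, 0, 0, 0, 0, 0, 0])

```text
time: 14.95
tool_pos: [0.4354, -0.3191, 0.0295]
tcp_rot: [3.14, 0.045, 0.002]
wrist_force: [0.2, 0.7, -0.7]
width: 0.556
grip_force: 36.4
```

Request:
move_arm(series=[6.2, 0, 0, 0, 0, 0, 0, 6.2, 0, 0, 0, 0, 0, 0, 6.2, 0, 0, -4, 0, 0, 0, 6.2, 0, 0, -6, 0, 0, 0, 6.2, 0, 0, -6, 0, 0, 0])

```text
time: 15.58
tool_pos: [0.4342, -0.3183, 0.1899]
tcp_rot: [-3.141, -0.045, 0.001]
wrist_force: [0.8, -0.2, 0.2]
width: 0.728
grip_force: 0.0
```

```bash
python3 - <<'E'
from h import *
print(save("top","t3",(220,140,380,300)))
plan((.465,-.1725,.15,22),(.465,-.1725,.010,22))
E
```

```text
3.75
t 15.62 pos [ 0.4385 -0.3217  0.1999] yaw 1.65 w 6.22 grip 0.0 F [ 2.  -2.   5.8] q6 0.86
  turn 2 rows of [  0.32  -0.26 -10.18]
  shift 3 rows of [ 2.68 -4.28  1.66]  last/total [  8.04 -12.84   4.99]
  shift 3 rows of [ 0.   -0.    4.67]  last/total [ 0. -0. 14.]
```

View pics/t3.png

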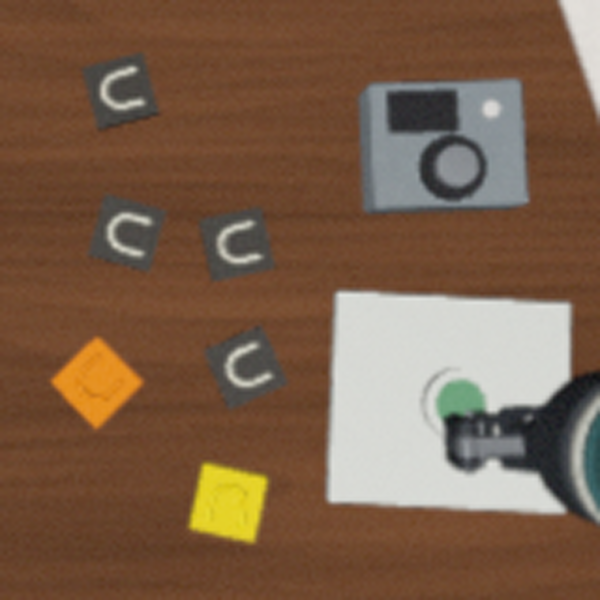

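The disc lies on the slab at about (455,403). All tiles are where they were, so I start with the one at (245,367).

Request:
move_arm(series=[6.2, 0, 0, 0, 0, 0, -10.2, 6.2, 0, 0, 0, 0, 0, -10.2, 6.2, 2.7, -4.3, 1.7, 0, 0, 0, 6.2, 2.7, -4.3, 1.7, 0, 0, 0, 6.2, 2.7, -4.3, 1.7, 0, 0, 0])

```text
time: 16.25
tool_pos: [0.4615, -0.1674, 0.1371]
tcp_rot: [3.083, 0.599, 0.002]
wrist_force: [0.7, 0.6, 0.4]
width: 0.73
grip_force: 0.0
```

Request:
move_arm(series=[6.2, 0, 0, 4, 0, 0, 0, 6.2, 0, 0, 4, 0, 0, 0, 6.2, 0, 0, 0, 0, 0, 0, 6.2, 0, 0, 0, 0, 0, 0])

```text
time: 16.75
tool_pos: [0.4621, -0.1691, 0.0585]
tcp_rot: [3.083, 0.6, 0.002]
wrist_force: [0.5, -0.3, 1.0]
width: 0.732
grip_force: 0.0
```

```bash
python3 - <<'E'
from h import *
plan((.465,-.1725,.010,22))
E
```

```text
t 16.75 pos [ 0.4621 -0.1691  0.0585] yaw 22.03 w 6.25 grip 0.0 F [ 0.5 -0.3  1. ] q6 0.78
  shift 1 rows of [0.14 0.42 4.85]  last/total [0.14 0.42 4.85]
```

Request:
move_arm(series=[6.2, 0.1, 0.4, 2.4, 0, 0, 0, 6.2, 0, 0, 2.4, 0, 0, 0, 6.2, 0, 0, 0, 0, 0, 0, 3.5, 0, 0, 0, 0, 0, 0, 3.5, 0, 0, 0, 0, 0, 0])

```text
time: 17.38
tool_pos: [0.4655, -0.1728, 0.0114]
tcp_rot: [3.081, 0.6, 0.005]
wrist_force: [-0.5, -0.5, 4.6]
width: 0.524
grip_force: 36.2
```

Request:
move_arm(series=[3.5, 0, 0, 0, 0, 0, 0, 3.5, 0, 0, 0, 0, 0, 0])

```text
time: 17.62
tool_pos: [0.4655, -0.1728, 0.0114]
tcp_rot: [3.081, 0.6, 0.005]
wrist_force: [-0.5, -0.8, 7.0]
width: 0.524
grip_force: 36.5
```

Request:
move_arm(series=[3.5, 0, 0, -4, 0, 0, 0, 3.5, 0, 0, -5, 0, 0, 0, 3.5, 0, 0, -5, 0, 0, 0, 3.5, 0, 0, -4, 0, 0, 0, 3.5, 0, 0, 0, 0, 0, 0])

```text
time: 18.25
tool_pos: [0.4666, -0.1732, 0.1944]
tcp_rot: [3.078, 0.6, 0.013]
wrist_force: [0.3, 0.5, -0.5]
width: 0.522
grip_force: 36.3
```

```bash
python3 - <<'E'
from h import *
plan((.476,.2095,.19,1.8),(.476,.2095,.06,1.8))
E
```

```text
t 18.25 pos [ 0.4666 -0.1732  0.1944] yaw 22.05 w 4.46 grip 36.3 F [ 0.3  0.5 -0.5] q6 0.78
  turn 2 rows of [ 0.16 -0.23 10.12]
  shift 7 rows of [ 0.31 -5.46  0.06]  last/total [  2.14 -38.22   0.44]
  shift 3 rows of [ 0.   -0.    4.33]  last/total [ 0. -0. 13.]
```

Request:
move_arm(series=[3.5, 0, 0, 0, 0, 0, 10.1, 3.5, 0, 0, 0, 0, 0, 10.1, 3.5, 0.3, -5.5, 0, 0, 0, 0, 3.5, 0.3, -5.5, 0, 0, 0, 0, 3.5, 0.3, -5.5, 0, 0, 0, 0])

```text
time: 18.88
tool_pos: [0.4663, -0.0053, 0.1881]
tcp_rot: [-3.141, -0.049, 0.002]
wrist_force: [1.5, 0.5, -1.2]
width: 0.524
grip_force: 36.3
```

Request:
move_arm(series=[3.5, 0.3, -5.5, 0, 0, 0, 0, 3.5, 0.3, -5.5, 0, 0, 0, 0, 3.5, 0.3, -5.5, 0, 0, 0, 0, 3.5, 0.3, -5.2, 0.4, 0, 0, 0, 3.5, 0, 0, 0, 0, 0, 0])

```text
time: 19.5
tool_pos: [0.4711, 0.2134, 0.1838]
tcp_rot: [-3.141, -0.058, 0.003]
wrist_force: [-0.1, 0.7, -1.2]
width: 0.52
grip_force: 36.4
```

Request:
move_arm(series=[3.5, 0, 0, 3, 0, 0, 0, 3.5, 0, 0, 3, 0, 0, 0, 3.5, 0, 0, 0, 0, 0, 0, 3.5, 0, 0, 0, 0, 0, 0])

```text
time: 20.0
tool_pos: [0.4726, 0.21, 0.1257]
tcp_rot: [3.141, 0.049, 0.0]
wrist_force: [0.9, -0.8, 0.8]
width: 0.523
grip_force: 36.4
```

```bash
python3 - <<'E'
from h import *
plan((.476,.2095,.057,1.8))
E
```

```text
t 20.0 pos [0.4726 0.21   0.1257] yaw 1.8 w 4.47 grip 36.4 F [ 0.9 -0.8  0.8] q6 1.91
  shift 2 rows of [0.17 0.03 3.44]  last/total [0.33 0.06 6.87]
```

Request:
move_arm(series=[3.5, 0.3, 0, 3.4, 0, 0, 0, 3.5, 0, 0, 2.4, 0, 0, 0, 3.5, 0, 0, 1.0, 0, 0, 0, 3.5, 0, 0, 0, 0, 0, 0, 6.2, 0, 0, 0, 0, 0, 0])

```text
time: 20.62
tool_pos: [0.4767, 0.2111, 0.0588]
tcp_rot: [-3.14, -0.05, -0.004]
wrist_force: [-0.0, -0.4, 0.3]
width: 0.715
grip_force: 0.0
```

Request:
move_arm(series=[6.2, 0, 0, 0, 0, 0, 0, 6.2, 0, 0, 0, 0, 0, 0, 6.2, 0, 0, -5, 0, 0, 0, 6.2, 0, 0, -5, 0, 0, 0, 6.2, 0.9, 5.4, 0, 0, 0, 0])

```text
time: 21.25
tool_pos: [0.4901, 0.16, 0.1633]
tcp_rot: [-3.137, -0.059, -0.018]
wrist_force: [1.4, -0.3, -0.8]
width: 0.728
grip_force: 0.0
```

Request:
move_arm(series=[6.2, 0.9, 5.4, 0, 0, 0, 0, 6.2, 0.9, 5.4, 0, 0, 0, 0, 6.2, 0.9, 5.4, 0, 0, 0, 0, 6.2, 0.9, 5.4, 0, 0, 0, 0, 6.2, 0.9, 5.4, 0, 0, 0, 0])

```text
time: 21.88
tool_pos: [0.5401, -0.1132, 0.1577]
tcp_rot: [3.141, 0.05, 0.001]
wrist_force: [0.9, -0.5, 0.6]
width: 0.726
grip_force: 0.0
```

Request:
move_arm(series=[6.2, 0.9, 5.4, 0, 0, 0, 0, 6.2, 0, 0, 0, 0, 0, -5.6, 6.2, 0, 0, 0, 0, 0, -5.6, 6.2, 0, 0, 3, 0, 0, 0, 6.2, 0, 0, 0, 0, 0, 0])

```text
time: 22.5
tool_pos: [0.5483, -0.1645, 0.125]
tcp_rot: [-3.119, -0.356, 0.008]
wrist_force: [0.9, 0.7, 0.4]
width: 0.728
grip_force: 0.0
```

```bash
python3 - <<'E'
from h import *
print(save("top","t4"))
plan((.5521,-.1671,.0115,13))
E
```

```text
1.5625
t 22.55 pos [ 0.5494 -0.1647  0.1264] yaw 13.04 w 6.19 grip 0.0 F [-0.4  0.2  1.3] q6 1.01
  shift 3 rows of [0.08 0.1  3.83]  last/total [ 0.24  0.31 11.49]
```

View pics/t4.png

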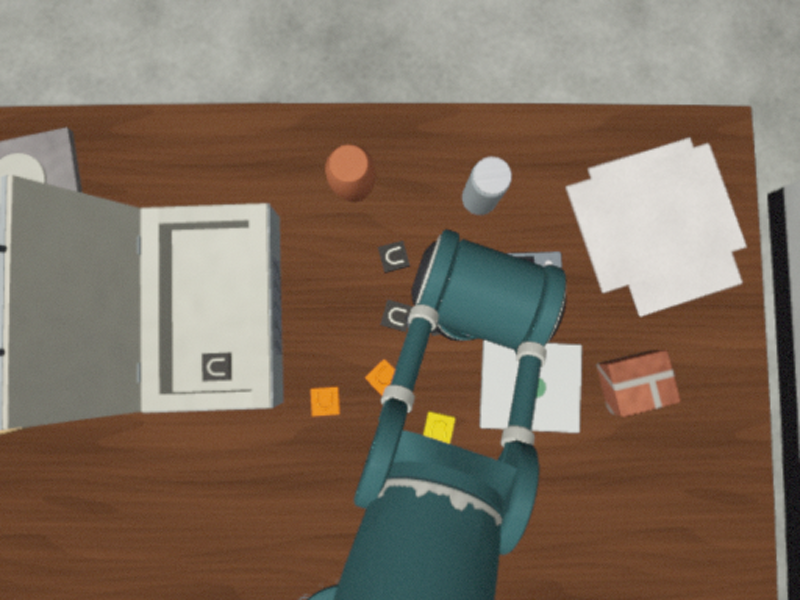

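The first tile lies flat in the chamber at (217,367). Now the next one.

Request:
move_arm(series=[6.2, 0.2, 0.3, 4.5, 0, 0, 0, 6.2, 0, 0, 4.5, 0, 0, 0, 6.2, 0, 0, 2.5, 0, 0, 0, 6.2, 0, 0, 0, 0, 0, 0, 3.5, 0, 0, 0, 0, 0, 0])

```text
time: 23.18
tool_pos: [0.5546, -0.168, 0.0142]
tcp_rot: [3.12, 0.357, 0.004]
wrist_force: [-1.5, -0.7, 12.1]
width: 0.528
grip_force: 16.6
```

Request:
move_arm(series=[3.5, 0, 0, 0, 0, 0, 0, 3.5, 0, 0, 0, 0, 0, 0, 3.5, 0, 0, 0, 0, 0, 0])

```text
time: 23.55
tool_pos: [0.555, -0.1682, 0.0144]
tcp_rot: [3.12, 0.357, 0.006]
wrist_force: [-0.9, -0.5, 6.7]
width: 0.521
grip_force: 36.5
```

Request:
move_arm(series=[3.5, 0, 0, -4, 0, 0, 0, 3.5, 0, 0, -5, 0, 0, 0, 3.5, 0, 0, -5, 0, 0, 0, 3.5, 0, 0, -3, 0, 0, 5.6, 3.5, 0, 0, 0, 0, 0, 5.6])

```text
time: 24.18
tool_pos: [0.5554, -0.1684, 0.1868]
tcp_rot: [3.139, 0.045, 0.011]
wrist_force: [0.1, 1.2, -1.3]
width: 0.518
grip_force: 36.0
```

```bash
python3 - <<'E'
from h import *
plan((.539,.2115,.18,1.8))
E
```

```text
t 24.18 pos [ 0.5554 -0.1684  0.1868] yaw 1.66 w 4.43 grip 36.0 F [ 0.1  1.2 -1.3] q6 1.2
  turn 1 rows of [ 0.16 -0.41 -0.14]
  shift 7 rows of [-0.06 -5.43  0.1 ]  last/total [ -0.45 -38.03   0.68]
```

Request:
move_arm(series=[3.5, -0.1, -5.4, 0, 0, 0, 0, 3.5, -0.1, -5.4, 0, 0, 0, 0, 3.5, -0.1, -5.4, 0, 0, 0, 0, 3.5, -0.1, -5.4, 0, 0, 0, 0, 3.5, -0.1, -5.4, 0, 0, 0, 0])

```text
time: 24.8
tool_pos: [0.539, 0.1037, 0.1826]
tcp_rot: [-3.141, -0.05, -0.001]
wrist_force: [0.4, -1.0, -1.1]
width: 0.517
grip_force: 36.1
```

Request:
move_arm(series=[3.5, -0.1, -5.4, 0, 0, 0, 0, 3.5, 0.1, -5.4, 0, 0, 0, 0, 3.5, 0, 0, 3, 0, 0, 0, 3.5, 0, 0, 3, 0, 0, 0, 3.5, 0, 0, 0, 0, 0, 0])

```text
time: 25.42
tool_pos: [0.5332, 0.2094, 0.1195]
tcp_rot: [3.139, 0.051, -0.01]
wrist_force: [-0.5, 0.8, 0.0]
width: 0.524
grip_force: 36.1
```

```bash
python3 - <<'E'
from h import *
plan((.539,.2115,.0595,1.8),(.539,.2115,.16,1.8),(.6628,-.0841,.16,14.5))
E
```

```text
t 25.43 pos [0.5332 0.2094 0.1195] yaw 1.87 w 4.47 grip 36.1 F [-0.5  0.8  0. ] q6 1.87
  turn 1 rows of [0.11 0.35 0.07]
  shift 2 rows of [ 0.29 -0.1   3.  ]  last/total [ 0.58 -0.19  6.  ]
  shift 2 rows of [ 0.    0.   -5.03]  last/total [  0.     0.   -10.05]
  turn 2 rows of [ 0.    0.   -6.35]
  shift 6 rows of [0.76 5.29 0.  ]  last/total [ 4.58 31.72  0.  ]
```

Request:
move_arm(series=[3.5, 0.6, -0.2, 3.0, 0, 0, 0, 3.5, 0, 0, 2, 0, 0, 0, 3.5, 0, 0, 1.0, 0, 0, 0, 3.5, 0, 0, 0, 0, 0, 0, 6.2, 0, 0, 0, 0, 0, 0])

```text
time: 26.05
tool_pos: [0.5426, 0.2124, 0.0633]
tcp_rot: [-3.141, -0.05, -0.002]
wrist_force: [-0.4, -0.0, 0.1]
width: 0.712
grip_force: 0.0
```

Request:
move_arm(series=[6.2, 0, 0, 0, 0, 0, 0, 6.2, 0, 0, 0, 0, 0, 0, 6.2, 0, 0, -5, 0, 0, 0, 6.2, 0, 0, -5, 0, 0, -6.3, 6.2, 0, 0, 0, 0, 0, -6.3])

```text
time: 26.68
tool_pos: [0.5458, 0.2136, 0.1686]
tcp_rot: [-3.114, -0.4, -0.017]
wrist_force: [0.1, 0.6, -0.1]
width: 0.727
grip_force: 0.0
```

Request:
move_arm(series=[6.2, 0.8, 5.3, 0, 0, 0, 0, 6.2, 0.8, 5.3, 0, 0, 0, 0, 6.2, 0.8, 5.3, 0, 0, 0, 0, 6.2, 0.8, 5.3, 0, 0, 0, 0, 6.2, 0.8, 5.3, 0, 0, 0, 0])

```text
time: 27.3
tool_pos: [0.6474, -0.036, 0.1628]
tcp_rot: [3.117, 0.395, 0.001]
wrist_force: [0.4, 0.4, 0.5]
width: 0.727
grip_force: 0.0
```

Request:
move_arm(series=[6.2, 0.6, 5.2, 0, 0, 0, 0, 6.2, 0, 0, 3, 0, 0, 0, 6.2, 0, 0, 0, 0, 0, 0, 6.2, 0, 0, 0, 0, 0, 0])

```text
time: 27.8
tool_pos: [0.6654, -0.0828, 0.1327]
tcp_rot: [-3.116, -0.396, 0.0]
wrist_force: [-0.0, -0.4, 0.2]
width: 0.728
grip_force: 0.0
```

```bash
python3 - <<'E'
from h import *
print(save("scene","s5",(130,100,430,325)))
plan((.6628,-.0841,.012,14.5))
E
```

```text
2.6666666666666665
t 27.85 pos [ 0.6659 -0.0826  0.1334] yaw 14.5 w 6.21 grip 0.0 F [0.6 1.3 0.4] q6 1.16
  shift 3 rows of [-0.12  0.02  4.05]  last/total [-0.35  0.06 12.14]
```

View pics/s5.png

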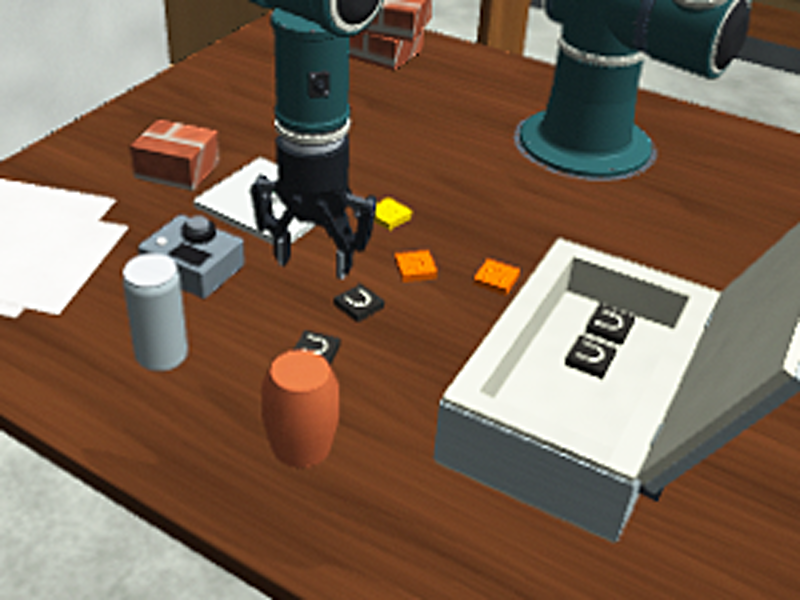

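Two tiles lie flat in the chamber, at (592,353) and (612,322). The other two, at (317,345) and (358,300), are checked against their earlier positions.

```bash
python3 - <<'E'
from h import *
for P in [(.6628,-.0841,.012),(.5602,-.0878,.012),(.542,.2125,.057),(.477,.211,.057)]: print((px("scene",P)-np.array([130,100]))*2.667)
E
```

```text
[313.83954934 344.14534867]
[356.9654362  297.98096482]
[590.8319931  353.39343103]
[610.01784969 321.46573955]
```

Request:
move_arm(series=[6.2, -0.3, 0.1, 4.5, 0, 0, 0, 6.2, 0, 0, 4.5, 0, 0, 0, 6.2, 0, 0, 2.0, 0, 0, 0, 6.2, 0, 0, 0, 0, 0, 0])

```text
time: 28.35
tool_pos: [0.662, -0.0843, 0.0214]
tcp_rot: [-3.116, -0.396, 0.004]
wrist_force: [-0.7, -0.2, -0.9]
width: 0.728
grip_force: 0.0
```

```bash
python3 - <<'E'
from h import *
plan((.6628,-.0841,.012,14.5))
E
```

```text
t 28.35 pos [ 0.662  -0.0843  0.0214] yaw 14.49 w 6.21 grip 0.0 F [-0.7 -0.2 -0.9] q6 1.15
  shift 1 rows of [0.08 0.   0.94]  last/total [0.08 0.   0.94]
```

Request:
move_arm(series=[6.2, 0.1, 0, 0.8, 0, 0, 0, 6.2, 0, 0, 0, 0, 0, 0, 3.5, 0, 0, 0, 0, 0, 0, 3.5, 0, 0, 0, 0, 0, 0, 3.5, 0, 0, 0, 0, 0, 0])

```text
time: 28.98
tool_pos: [0.6649, -0.0849, 0.0159]
tcp_rot: [3.116, 0.395, 0.004]
wrist_force: [-0.8, 0.8, 5.6]
width: 0.511
grip_force: 35.4
```

Request:
move_arm(series=[3.5, 0, 0, 0, 0, 0, 0, 3.5, 0, 0, 0, 0, 0, 0])

```text
time: 29.22
tool_pos: [0.665, -0.0849, 0.0159]
tcp_rot: [3.116, 0.395, 0.004]
wrist_force: [-0.9, -0.1, 6.1]
width: 0.516
grip_force: 35.4
```

Request:
move_arm(series=[3.5, 0, 0, -4, 0, 0, 0, 3.5, 0, 0, -5, 0, 0, 0, 3.5, 0, 0, -5, 0, 0, 0, 3.5, 0, 0, -3, 0, 0, 6.3, 3.5, 0, 0, 0, 0, 0, 6.4])

```text
time: 29.85
tool_pos: [0.6662, -0.0852, 0.1889]
tcp_rot: [3.14, 0.042, 0.012]
wrist_force: [0.3, 0.9, -0.8]
width: 0.512
grip_force: 35.7
```

```bash
python3 - <<'E'
from h import *
plan((.667,.2155,.18,1.8))
E
```

```text
t 29.85 pos [ 0.6662 -0.0852  0.1889] yaw 1.53 w 4.37 grip 35.7 F [ 0.3  0.9 -0.8] q6 1.38
  turn 1 rows of [ 0.09 -0.43 -0.27]
  shift 6 rows of [ 0.17 -5.01  0.15]  last/total [  1.02 -30.06   0.89]
```

Request:
move_arm(series=[3.5, 0.2, -5, 0, 0, 0, 0, 3.5, 0.2, -5, 0, 0, 0, 0, 3.5, 0.2, -5, 0, 0, 0, 0, 3.5, 0.2, -5, 0, 0, 0, 0, 3.5, 0.2, -5, 0, 0, 0, 0])

```text
time: 30.48
tool_pos: [0.6659, 0.1668, 0.184]
tcp_rot: [3.141, 0.048, -0.0]
wrist_force: [0.1, -0.4, 0.0]
width: 0.517
grip_force: 35.8
```

Request:
move_arm(series=[3.5, 0.1, -5, 0, 0, 0, 0, 3.5, 0, 0, 0, 0, 0, 0, 3.5, 0, 0, 3, 0, 0, 0, 3.5, 0, 0, 3, 0, 0, 0, 3.5, 0, 0, 0, 0, 0, 0])

```text
time: 31.1
tool_pos: [0.663, 0.2136, 0.1204]
tcp_rot: [3.139, 0.047, -0.011]
wrist_force: [-1.3, -0.7, -1.1]
width: 0.517
grip_force: 35.9
```

```bash
python3 - <<'E'
from h import *
plan((.669,.2155,.061,1.8),(.669,.2155,.16,1.8),(.5605,-.0878,.16,-15))
E
```

```text
t 31.1 pos [0.663  0.2136 0.1204] yaw 1.7 w 4.41 grip 35.9 F [-1.3 -0.7 -1.1] q6 1.82
  turn 1 rows of [ 0.13  0.41 -0.1 ]
  shift 2 rows of [ 0.3  -0.09  2.97]  last/total [ 0.61 -0.17  5.94]
  shift 2 rows of [ 0.    0.   -4.95]  last/total [ 0.   0.  -9.9]
  turn 2 rows of [ 0.  -0.   8.4]
  shift 6 rows of [-0.44  5.35  0.  ]  last/total [-2.63 32.1   0.  ]
```

Request:
move_arm(series=[3.5, 0.5, -0.2, 3.0, 0, 0, 0, 3.5, 0, 0, 2, 0, 0, 0, 3.5, 0, 0, 0.9, 0, 0, 0, 3.5, 0, 0, 0, 0, 0, 0, 6.2, 0, 0, 0, 0, 0, 0])

```text
time: 31.72
tool_pos: [0.6715, 0.2178, 0.0666]
tcp_rot: [-3.141, -0.048, -0.003]
wrist_force: [0.2, -0.2, 0.1]
width: 0.707
grip_force: 0.0
```

Request:
move_arm(series=[6.2, 0, 0, 0, 0, 0, 0, 6.2, 0, 0, 0, 0, 0, 0, 6.2, 0, 0, -5, 0, 0, 0, 6.2, 0, 0, -5, 0, 0, 8.4, 6.2, 0, 0, 0, 0, 0, 8.4])

```text
time: 32.35
tool_pos: [0.6747, 0.2188, 0.1728]
tcp_rot: [-3.109, 0.418, -0.017]
wrist_force: [0.5, 0.3, -0.3]
width: 0.725
grip_force: 0.0
```

Request:
move_arm(series=[6.2, -0.4, 5.3, 0, 0, 0, 0, 6.2, -0.4, 5.3, 0, 0, 0, 0, 6.2, -0.4, 5.3, 0, 0, 0, 0, 6.2, -0.4, 5.3, 0, 0, 0, 0, 6.2, -0.4, 5.3, 0, 0, 0, 0])

```text
time: 32.98
tool_pos: [0.582, -0.0346, 0.1659]
tcp_rot: [3.114, -0.411, 0.002]
wrist_force: [0.1, -1.0, 0.6]
width: 0.723
grip_force: 0.0
```

Request:
move_arm(series=[6.2, -0.4, 5.3, 0, 0, 0, 0, 6.2, 0, 0, 3, 0, 0, 0, 6.2, 0, 0, 0, 0, 0, 0, 6.2, 0, 0, 0, 0, 0, 0])

```text
time: 33.48
tool_pos: [0.5653, -0.0829, 0.136]
tcp_rot: [-3.115, 0.411, -0.001]
wrist_force: [0.1, 0.0, -0.0]
width: 0.726
grip_force: 0.0
```

```bash
python3 - <<'E'
from h import *
save("scene","s6",(130,100,430,325))
plan((.5603,-.0878,.0225,-15))
E
```

```text
t 33.52 pos [ 0.5658 -0.0828  0.1364] yaw -15.0 w 6.24 grip 0.0 F [ 0.7 -0.6 -0.3] q6 1.64
  shift 3 rows of [-0.14  0.21  3.8 ]  last/total [-0.42  0.63 11.39]
```

View pics/s6.png

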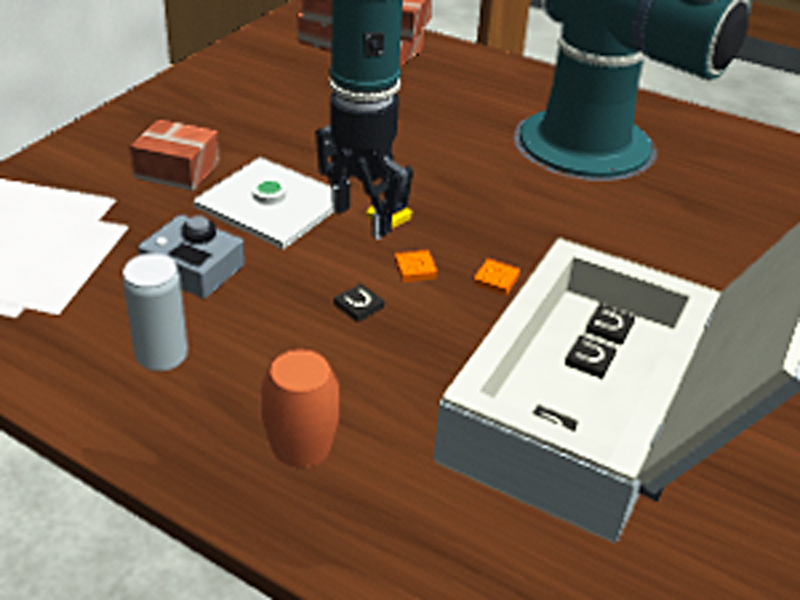

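The third tile is in the chamber at (555,416), partly hidden by the wall. The last tile is still at (358,300).

Request:
move_arm(series=[6.2, -0.4, 0.6, 4.5, 0, 0, 0, 6.2, 0, 0, 4.5, 0, 0, 0, 6.2, 0, 0, 2.8, 0, 0, 0, 6.2, 0, 0, 0, 0, 0, 0, 3.5, 0, 0, 0, 0, 0, 0])

```text
time: 34.15
tool_pos: [0.5612, -0.0878, 0.019]
tcp_rot: [3.115, -0.41, 0.004]
wrist_force: [0.4, -0.8, 0.1]
width: 0.526
grip_force: 0.0
```

Request:
move_arm(series=[3.5, 0, 0, 0, 0, 0, 0, 3.5, 0, 0, 0, 0, 0, 0, 3.5, 0, 0, 0, 0, 0, 0])

```text
time: 34.52
tool_pos: [0.561, -0.0882, 0.0191]
tcp_rot: [-3.114, 0.412, -0.005]
wrist_force: [-0.9, 1.0, 6.6]
width: 0.412
grip_force: 3.2
```

Request:
move_arm(series=[3.5, 0, 0, -4, 0, 0, 0, 3.5, 0, 0, -5, 0, 0, 0, 3.5, 0, 0, -5, 0, 0, 0, 3.5, 0, 0, -3, 0, 0, -8.4, 3.5, 0, 0, 0, 0, 0, -8.4])

```text
time: 35.15
tool_pos: [0.5618, -0.0886, 0.1917]
tcp_rot: [3.139, 0.055, 0.012]
wrist_force: [-0.5, 0.6, -0.7]
width: 0.408
grip_force: 0.0
```

```bash
python3 - <<'E'
from h import *
print((px("scene",(.671,.217,.057))-np.array([130,100]))*2.667)
plan((.606,.2135,.18,1.8))
E
```

```text
[548.74639071 425.74078471]
t 35.15 pos [ 0.5618 -0.0886  0.1917] yaw 2.01 w 3.48 grip 0.0 F [-0.5  0.6 -0.7] q6 1.34
  turn 1 rows of [ 0.11 -0.43  0.21]
  shift 6 rows of [ 0.89 -5.01  0.2 ]  last/total [  5.36 -30.06   1.17]
```

It closed too high (z 0.019) and missed. I check whether the tile moved before retrying.

```bash
python3 - <<'E'
from h import *
a=cv2.imread("pics/s6_raw.png").astype(int); b=read_camera("scene")[:,:,::-1].astype(int)
def cen(im):
    c=im[198:228,248:285]; m=(c.max(2)<60); y,x=np.nonzero(m); return x.mean()+248,y.mean()+198,m.sum()
print(cen(a),cen(b)); print(np.abs(a-b)[198:228,248:285].mean())
plan((.561,-.0878,.10,-15),(.561,-.0878,.0125,-15))
E
```

```text
(np.float64(263.991452991453), np.float64(213.8974358974359), np.int64(117)) (np.float64(264.01724137931035), np.float64(213.92241379310346), np.int64(116))
1.1138138138138138
t 35.2 pos [ 0.5606 -0.0883  0.1899] yaw 2.25 w 3.49 grip 0.0 F [ 0.1  0.  -0.1] q6 1.33
  turn 2 rows of [ 0.01 -0.13  8.63]
  shift 2 rows of [ 0.01 -0.03  4.49]  last/total [ 0.02 -0.06  8.99]
  shift 2 rows of [ 0.   -0.    4.38]  last/total [ 0.   -0.    8.75]
```

Unmoved. Retry, lower.

Request:
move_arm(series=[6.2, 0, 0, 0, 0, 0, 8.6, 6.2, 0, 0, 0, 0, 0, 8.6, 6.2, 0, 0, 4.5, 0, 0, 0, 6.2, 0, 0, 4.5, 0, 0, 0, 6.2, 0, 0, 4.5, 0, 0, 0])

```text
time: 35.83
tool_pos: [0.5589, -0.088, 0.0508]
tcp_rot: [3.113, -0.426, -0.0]
wrist_force: [1.3, -1.0, -1.3]
width: 0.727
grip_force: 0.0
```

Request:
move_arm(series=[6.2, 0, 0, 3.2, 0, 0, 0, 6.2, 0, 0, 0, 0, 0, 0, 6.2, 0, 0, 0, 0, 0, 0])

```text
time: 36.2
tool_pos: [0.5601, -0.0882, 0.0212]
tcp_rot: [3.113, -0.424, 0.002]
wrist_force: [0.5, -0.4, 0.1]
width: 0.725
grip_force: 0.0
```

```bash
python3 - <<'E'
from h import *
plan((.561,-.0878,.0125,-15))
E
```

```text
t 36.2 pos [ 0.5601 -0.0882  0.0212] yaw -15.51 w 6.19 grip 0.0 F [ 0.5 -0.4  0.1] q6 1.64
  turn 1 rows of [-0.   -0.06 -0.51]
  shift 1 rows of [ 0.08 -0.06  0.87]  last/total [ 0.08 -0.06  0.87]
```

Request:
move_arm(series=[6.2, 0, 0, 0.9, 0, 0, 0, 6.2, 0, 0, 0, 0, 0, 0, 3.5, 0, 0, 0, 0, 0, 0, 3.5, 0, 0, 0, 0, 0, 0, 3.5, 0, 0, 0, 0, 0, 0])

```text
time: 36.83
tool_pos: [0.5602, -0.0881, 0.0122]
tcp_rot: [3.113, -0.422, 0.002]
wrist_force: [-0.7, 0.5, 4.9]
width: 0.525
grip_force: 36.3
```

Request:
move_arm(series=[3.5, 0, 0, 0, 0, 0, 0, 3.5, 0, 0, 0, 0, 0, 0])

```text
time: 37.08
tool_pos: [0.5602, -0.0882, 0.0122]
tcp_rot: [3.113, -0.423, 0.002]
wrist_force: [-0.4, 0.4, 4.7]
width: 0.526
grip_force: 36.3
```

Request:
move_arm(series=[3.5, 0, 0, -4, 0, 0, 0, 3.5, 0, 0, -5, 0, 0, 0, 3.5, 0, 0, -5, 0, 0, 0, 3.5, 0, 0, -3, 0, 0, -8.7, 3.5, 0, 0, 0, 0, 0, -8.6])

```text
time: 37.7
tool_pos: [0.5616, -0.0884, 0.1849]
tcp_rot: [3.14, 0.058, 0.01]
wrist_force: [0.7, -0.1, -0.1]
width: 0.521
grip_force: 36.2
```

```bash
python3 - <<'E'
from h import *
plan((.606,.2135,.18,1.8))
E
```

```text
t 37.7 pos [ 0.5616 -0.0884  0.1849] yaw 2.13 w 4.45 grip 36.2 F [ 0.7 -0.1 -0.1] q6 1.33
  turn 1 rows of [ 0.09 -0.36  0.33]
  shift 6 rows of [ 0.9  -5.01  0.08]  last/total [  5.39 -30.04   0.49]
```

Request:
move_arm(series=[3.5, 0.9, -5, 0, 0, 0, 0, 3.5, 0.9, -5, 0, 0, 0, 0, 3.5, 0.9, -5, 0, 0, 0, 0, 3.5, 0.9, -5, 0, 0, 0, 0, 3.5, 0.9, -5, 0, 0, 0, 0])

```text
time: 38.33
tool_pos: [0.596, 0.1648, 0.1806]
tcp_rot: [3.141, 0.051, -0.001]
wrist_force: [1.4, -0.7, -0.1]
width: 0.522
grip_force: 36.2
```

Request:
move_arm(series=[3.5, 0.9, -5, 0, 0, 0, 0, 3.5, 0, 0, 0, 0, 0, 0, 3.5, 0, 0, 3, 0, 0, 0, 3.5, 0, 0, 3, 0, 0, 0, 3.5, 0, 0, 0, 0, 0, 0])

```text
time: 38.95
tool_pos: [0.6007, 0.2117, 0.1175]
tcp_rot: [3.139, 0.05, -0.012]
wrist_force: [-0.2, 0.2, 0.4]
width: 0.522
grip_force: 36.2
```

```bash
python3 - <<'E'
from h import *
plan((.606,.2135,.0575,1.8))
E
```

```text
t 38.95 pos [0.6007 0.2117 0.1175] yaw 1.81 w 4.46 grip 36.2 F [-0.2  0.2  0.4] q6 1.84
  turn 1 rows of [0.14 0.43 0.01]
  shift 2 rows of [ 0.27 -0.08  3.  ]  last/total [ 0.54 -0.16  6.  ]
```

Request:
move_arm(series=[3.5, 0.4, -0.1, 3.0, 0, 0, 0, 3.5, 0, 0, 2, 0, 0, 0, 3.5, 0, 0, 0.9, 0, 0, 0, 3.5, 0, 0, 0, 0, 0, 0, 6.2, 0, 0, 0, 0, 0, 0])

```text
time: 39.58
tool_pos: [0.6085, 0.2149, 0.0635]
tcp_rot: [-3.141, -0.05, -0.003]
wrist_force: [-0.1, 0.2, -0.3]
width: 0.715
grip_force: 0.0
```

Request:
move_arm(series=[6.2, 0, 0, 0, 0, 0, 0, 6.2, 0, 0, 0, 0, 0, 0, 6.2, 0, 0, -5, 0, 0, 0, 6.2, 0, 0, -5, 0, 0, 0, 6.2, -2, 4.5, -3, 0, 0, 0])

```text
time: 40.2
tool_pos: [0.5917, 0.1711, 0.1964]
tcp_rot: [-3.139, -0.056, -0.01]
wrist_force: [0.5, -1.7, 0.6]
width: 0.731
grip_force: 0.0
```

Request:
move_arm(series=[4.0, -2, 4.5, -3, 0, 0, 0, 4.0, -2, 4.5, -3, 0, 0, 0, 4.0, -2, 4.5, -3, 0, 0, 0, 4.0, -2, 4.5, -3, 0, 0, 0, 4.0, -2, 4.5, -3, 0, 0, 0])

```text
time: 40.83
tool_pos: [0.4956, -0.0603, 0.3438]
tcp_rot: [3.141, 0.051, 0.002]
wrist_force: [0.6, -0.9, 0.8]
width: 0.468
grip_force: 0.0
```

```bash
python3 - <<'E'
from h import *
save("top","t7",(0,100,320,340))
plan((.557,.4242,.40,1.8),(.557,.4242,.3128,1.8))
E
```

```text
t 40.88 pos [ 0.4954 -0.0654  0.3488] yaw 1.7 w 4.01 grip 0.0 F [-0.1 -3.4  3. ] q6 1.36
  turn 1 rows of [ 0.39 -0.35 -0.1 ]
  shift 10 rows of [ 0.77 -4.87 -0.51]  last/total [  7.7  -48.74  -5.12]
  shift 2 rows of [ 0.   -0.    4.36]  last/total [ 0.   -0.    8.72]
```

View pics/t7.png

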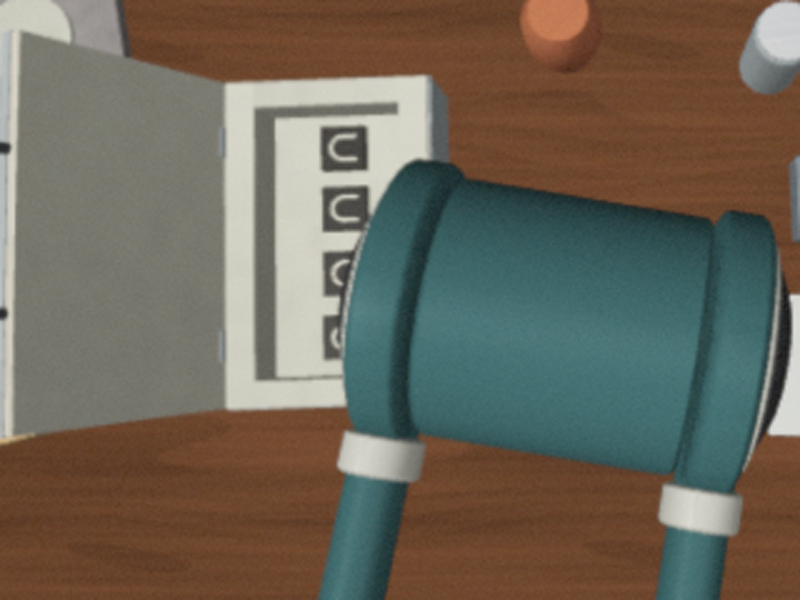

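All four tiles lie flat and apart in the chamber, at (343,148), (343,208), (340,274) and (338,337). Next I go to the bar.

Request:
move_arm(series=[4.0, 0.8, -4.9, -0.8, 0, 0, 0, 4.0, 0.8, -4.9, -0.8, 0, 0, 0, 4.0, 0.8, -4.9, -0.8, 0, 0, 0, 4.0, 0.8, -4.9, -0.8, 0, 0, 0, 4.0, 0.8, -4.9, -0.8, 0, 0, 0])

```text
time: 41.5
tool_pos: [0.5285, 0.189, 0.3829]
tcp_rot: [-3.141, -0.051, -0.001]
wrist_force: [0.2, 0.6, -0.1]
width: 0.472
grip_force: 0.0
```

Request:
move_arm(series=[4.0, 0.8, -4.9, -0.5, 0, 0, 0, 4.0, 0.8, -4.9, -0.5, 0, 0, 0, 4.0, 0.8, -4.9, 0, 0, 0, 0, 4.0, 0.8, -4.9, 0, 0, 0, 0, 4.0, 0.5, -4.5, 0, 0, 0, 0])

```text
time: 42.12
tool_pos: [0.5577, 0.4312, 0.3922]
tcp_rot: [-3.141, -0.051, -0.0]
wrist_force: [0.1, -0.4, -0.2]
width: 0.465
grip_force: 0.0
```

Request:
move_arm(series=[4.0, 0, 0, 0, 0, 0, 0, 4.0, 0, 0, 0, 0, 0, 0])

```text
time: 42.38
tool_pos: [0.5576, 0.4291, 0.392]
tcp_rot: [3.14, 0.051, -0.001]
wrist_force: [1.1, -0.8, 0.6]
width: 0.467
grip_force: 0.0
```

```bash
python3 - <<'E'
from h import *
plan((.557,.427,.312,1.8))
E
```

```text
t 42.38 pos [0.5576 0.4291 0.392 ] yaw 1.87 w 3.99 grip 0.0 F [ 1.1 -0.8  0.6] q6 2.16
  shift 2 rows of [-0.03  0.1   4.  ]  last/total [-0.06  0.2   8.  ]
```

Request:
move_arm(series=[4.0, 0, 0.2, 4, 0, 0, 0, 4.0, 0, 0, 3.9, 0, 0, 0, 4.0, 0, 0, 0, 0, 0, 0, 0.5, 0, 0, 0, 0, 0, 0, 0.5, 0, 0, 0, 0, 0, 0], grip_force=40)

```text
time: 43.0
tool_pos: [0.559, 0.4278, 0.3168]
tcp_rot: [-3.138, -0.05, -0.006]
wrist_force: [-0.9, 1.8, 2.3]
width: 0.123
grip_force: 38.9
```

Request:
move_arm(series=[0.5, 0, 0, 0, 0, 0, 0, 0.5, 0, 0, 0, 0, 0, 0])

```text
time: 43.25
tool_pos: [0.5589, 0.4287, 0.3163]
tcp_rot: [-3.137, -0.051, -0.007]
wrist_force: [1.2, 3.0, 6.3]
width: 0.121
grip_force: 39.4
```

```bash
python3 - <<'E'
from h import *
plan()
E
```

```text
t 43.25 pos [0.5589 0.4287 0.3163] yaw 1.86 w 1.03 grip 39.4 F [1.2 3.  6.3] q6 2.16
```

Gripped. Swing it closed.

Request:
move_arm(series=[0.5, 0, 2.3, -1.0, 0, 0, 0, 0.5, 0, 2.4, -0.8, 0, 0, 0, 0.5, 0, 2.4, -0.6, 0, 0, 0, 0.5, 0, 2.5, -0.3, 0, 0, 0, 0.5, 0, 2.5, -0.1, 0, 0, 0])

```text
time: 43.88
tool_pos: [0.5623, 0.3048, 0.3423]
tcp_rot: [-3.141, -0.05, -0.003]
wrist_force: [4.8, 1.6, -0.2]
width: 0.122
grip_force: 40.7
```

Request:
move_arm(series=[0.5, 0, 2.5, 0.2, 0, 0, 0, 0.5, 0, 2.5, 0.5, 0, 0, 0, 0.5, 0, 2.4, 0.7, 0, 0, 0, 0.5, 0, 2.3, 0.9, 0, 0, 0, 0.5, 0, 0, 0, 0, 0, 0])

```text
time: 44.5
tool_pos: [0.5651, 0.2061, 0.3165]
tcp_rot: [3.139, 0.047, -0.001]
wrist_force: [6.4, -0.4, -0.5]
width: 0.124
grip_force: 41.2
```

```bash
python3 - <<'E'
from h import *
plan()
s=read_state();p=s["tool_pos"];print(np.hypot(p[1]-.314,p[2]+.011-.1),np.arctan2(p[2]-.089,.314-p[1])-.044)
E
```

```text
t 44.5 pos [0.5651 0.2061 0.3165] yaw 1.71 w 1.06 grip 41.2 F [ 6.4 -0.4 -0.5] q6 1.85
0.2517514017661379 1.083924256894395
```

Request:
move_arm(series=[0.5, 0.1, 2.2, 1.2, 0, 0, 0, 0.5, 0.1, 2.1, 1.4, 0, 0, 0, 0.5, 0.1, 1.9, 1.6, 0, 0, 0, 0.5, 0, 1.8, 1.8, 0, 0, 0, 0.5, 0, 1.6, 1.9, 0, 0, 0])

```text
time: 45.12
tool_pos: [0.5681, 0.112, 0.2359]
tcp_rot: [-3.141, -0.05, 0.011]
wrist_force: [-4.5, 5.2, -4.2]
width: 0.123
grip_force: 40.8
```

Request:
move_arm(series=[0.5, 0, 1.4, 2.1, 0, 0, 0, 0.5, 0, 1.2, 2.2, 0, 0, 0, 0.5, 0, 1.0, 2.3, 0, 0, 0, 0.5, 0, 0, 0, 0, 0, 0])

```text
time: 45.62
tool_pos: [0.5691, 0.0777, 0.1682]
tcp_rot: [-3.138, -0.048, 0.011]
wrist_force: [-1.2, 7.7, -4.2]
width: 0.121
grip_force: 39.3
```

```bash
python3 - <<'E'
from h import *
plan()
s=read_state();p=s["tool_pos"];print(np.hypot(p[1]-.314,p[2]+.011-.1),np.arctan2(p[2]-.089,.314-p[1])-.044)
E
```

```text
t 45.62 pos [0.5691 0.0777 0.1682] yaw 1.76 w 1.04 grip 39.3 F [-1.2  7.7 -4.2] q6 1.63
0.24921270276959243 0.2792129245409679
```

Request:
move_arm(series=[0.5, 0, 0.5, 2.3, 0, 0, 0, 0.5, 0, 0.3, 2.3, 0, 0, 0, 0.5, 0, 0, 2.2, 0, 0, 0, 0.5, 0, 0, 0, 0, 0, 0])

```text
time: 46.12
tool_pos: [0.5705, 0.0669, 0.1026]
tcp_rot: [3.138, 0.051, -0.006]
wrist_force: [-0.7, -5.2, -1.6]
width: 0.125
grip_force: 42.8
```

```bash
python3 - <<'E'
from h import *
plan()
E
```

```text
t 46.12 pos [0.5705 0.0669 0.1026] yaw 1.87 w 1.07 grip 42.8 F [-0.7 -5.2 -1.6] q6 1.62
```

Request:
move_arm(series=[0.5, 0, -0.2, 0.4, 0, 0, 0, 0.5, 0, 0, 0, 0, 0, 0, 4.0, 0, 0, 0, 0, 0, 0, 4.0, 0, 0, 0, 0, 0, 0, 4.0, 0, 0, 0, 0, 0, 0])

```text
time: 46.75
tool_pos: [0.5722, 0.0716, 0.1009]
tcp_rot: [-3.141, -0.051, 0.0]
wrist_force: [0.0, 0.1, 0.1]
width: 0.468
grip_force: 0.0
```

Request:
move_arm(series=[4.0, 0, 0, -3, 0, 0, 0, 4.0, 0, 0, -5, 0, 0, 0, 4.0, 0, 0, -3, 0, 0, 0, 4.0, 0, 0, 0, 0, 0, 0])

```text
time: 47.25
tool_pos: [0.5747, 0.072, 0.2148]
tcp_rot: [-3.141, -0.051, -0.011]
wrist_force: [-0.5, 0.7, -0.3]
width: 0.467
grip_force: 0.0
```

```bash
python3 - <<'E'
from h import *
o1,r1=ray("top",(np.array((703,211))+.5)/2.5-.5+np.array([60,100])); o2,r2=ray("scene",(np.array((199,224))+.5)/2.667-.5+np.array([130,100]))
A=np.stack([r1,-r2],1); t=np.linalg.lstsq(A,o2-o1,rcond=None)[0]; print(o1+r1*t[0],o2+r2*t[1])
save("scene","s8",(130,100,430,325))
plan((.602,-.315,.19,1.8))
E
```

```text
[ 0.60090437 -0.31304424  0.06385497] [ 0.60033766 -0.3121316   0.0635552 ]
t 47.3 pos [0.5732 0.0718 0.2124] yaw 1.87 w 4.01 grip 0.0 F [ 0.4  0.5 -0.2] q6 1.62
  shift 8 rows of [0.2  4.84 0.28]  last/total [ 1.61 38.76  2.23]
```

View pics/s8.png

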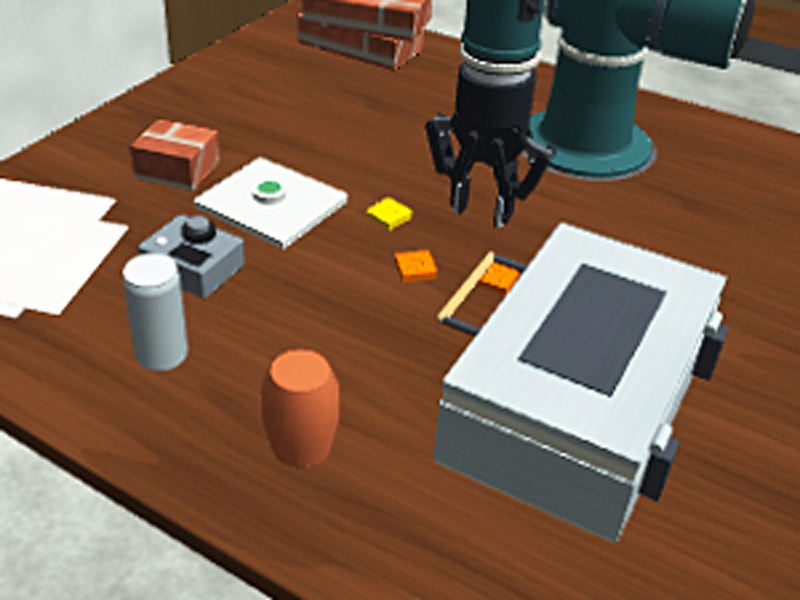

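The lid is shut and looks as it did at the start. The bar is free at (465,287), the disc is on the slab at (269,189), and the button top is at (199,224).

Request:
move_arm(series=[0, 0.2, 4.8, 0.2, 0, 0, 0, 0, 0.2, 4.8, 0.2, 0, 0, 0, 0, 0.2, 4.8, 0.2, 0, 0, 0, 0, 0.2, 4.8, 0.2, 0, 0, 0, 0, 0.2, 4.8, 0.2, 0, 0, 0])

```text
time: 47.92
tool_pos: [0.5887, -0.1689, 0.1984]
tcp_rot: [-3.14, -0.051, 0.006]
wrist_force: [0.2, 1.2, -0.1]
width: 0.004
grip_force: 0.0
```

Request:
move_arm(series=[0, 0.2, 4.8, 0.2, 0, 0, 0, 0, 0.2, 4.8, 0.2, 0, 0, 0, 0, 0.2, 4.8, 0.2, 0, 0, 0, 0, 0, 0, 5, 0, 0, 0, 0, 0, 0, 0, 0, 0, 0])

```text
time: 48.55
tool_pos: [0.5957, -0.3096, 0.1374]
tcp_rot: [-3.134, -0.049, 0.019]
wrist_force: [0.1, 1.2, -0.8]
width: -0.001
grip_force: 0.0
```

Request:
move_arm(series=[0, 0, 0, 0, 0, 0, 0])

```text
time: 48.68
tool_pos: [0.6001, -0.3109, 0.1443]
tcp_rot: [-3.14, -0.052, 0.003]
wrist_force: [0.3, -0.5, 0.0]
width: -0.002
grip_force: 0.0
```

```bash
python3 - <<'E'
from h import *
plan((.601,-.314,.08,1.8))
E
```

```text
t 48.67 pos [ 0.6001 -0.3109  0.1443] yaw 1.88 w -0.02 grip 0.0 F [ 0.3 -0.5  0. ] q6 1.02
  shift 2 rows of [0.04 0.16 3.22]  last/total [0.09 0.32 6.43]
```

Request:
move_arm(series=[0, 0.1, 0.3, 3.2, 0, 0, 0, 0, 0, 0, 3.2, 0, 0, 0, 0, 0, 0, 0, 0, 0, 0])

```text
time: 49.05
tool_pos: [0.6007, -0.3132, 0.0801]
tcp_rot: [-3.139, -0.052, 0.005]
wrist_force: [-0.3, -0.1, 0.2]
width: 0.002
grip_force: 0.0
```

Request:
move_arm(series=[0, 0, 0, 0.5, 0, 0, 0, 0, 0, 0, 0, 0, 0, 0])

```text
time: 49.3
tool_pos: [0.6029, -0.3151, 0.0782]
tcp_rot: [3.14, 0.051, 0.004]
wrist_force: [0.2, -0.0, 0.1]
width: -0.002
grip_force: 0.0
```

Request:
move_arm(series=[0, 0, 0, 0.4, 0, 0, 0, 0, 0, 0, 0, 0, 0, 0])

```text
time: 49.55
tool_pos: [0.6027, -0.3153, 0.0733]
tcp_rot: [3.14, 0.05, 0.004]
wrist_force: [1.2, 0.0, 2.1]
width: -0.002
grip_force: 1.2
```

Request:
move_arm(series=[0, 0, 0, 0.4, 0, 0, 0, 0, 0, 0, 0, 0, 0, 0])

```text
time: 49.8
tool_pos: [0.6028, -0.3153, 0.0693]
tcp_rot: [3.14, 0.05, 0.004]
wrist_force: [1.6, 0.3, 5.0]
width: 0.002
grip_force: 2.3
```

Request:
move_arm(series=[0, 0, 0, 0.3, 0, 0, 0, 0, 0, 0, 0, 0, 0, 0])

```text
time: 50.05
tool_pos: [0.6029, -0.3153, 0.0688]
tcp_rot: [3.14, 0.05, 0.003]
wrist_force: [-4.3, 2.5, 17.5]
width: -0.002
grip_force: 8.3
```

Request:
move_arm(series=[0, 0, 0, 0.2, 0, 0, 0, 0, 0, 0, 0, 0, 0, 0])

```text
time: 50.3
tool_pos: [0.6029, -0.3154, 0.0687]
tcp_rot: [3.14, 0.051, 0.004]
wrist_force: [-6.8, 3.6, 25.0]
width: -0.0
grip_force: 12.4
```

Bottomed out at 25 N. Release and retreat.

Request:
move_arm(series=[0, 0, 0, -3, 0, 0, 0, 0, 0, 0, -5, 0, 0, 0, 0, 0, 0, -5, 0, 0, 0, 0, -4, 2, 0, 0, 0, 0, 0, -5, 2, 0, 0, 0, 0])

```text
time: 50.92
tool_pos: [0.5127, -0.3579, 0.1937]
tcp_rot: [3.14, 0.054, 0.001]
wrist_force: [-1.2, -0.9, -0.9]
width: 0.002
grip_force: 0.0
```

Request:
move_arm(series=[0, -5, 2, 0, 0, 0, 0, 0, -5, 2, 0, 0, 0, 0, 0, -4, 2, 0, 0, 0, 0, 0, 0, 0, 0, 0, 0, 0, 0, 0, 0, 0, 0, 0, 0])

```text
time: 51.55
tool_pos: [0.3749, -0.4218, 0.1928]
tcp_rot: [-3.14, -0.049, 0.0]
wrist_force: [-0.5, -0.4, -1.3]
width: 0.0
grip_force: 0.0
```

```bash
python3 - <<'E'
from h import *
save("scene","s9",(130,100,430,325)); plan()
E
```

```text
t 51.6 pos [ 0.3755 -0.4216  0.1929] yaw 1.86 w -0.01 grip 0.0 F [ 0.5 -0.2 -0. ] q6 0.65
```

View pics/s9.png

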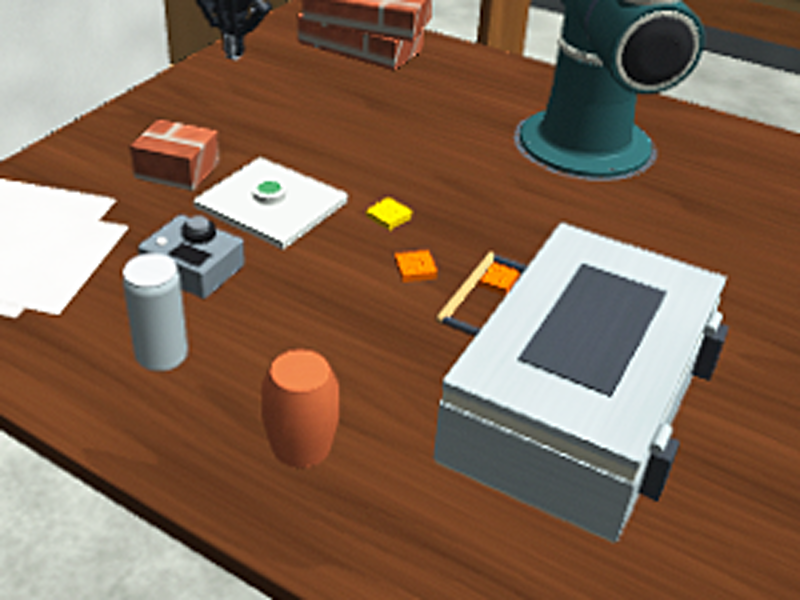

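The lid is shut, the disc is on the slab at (269,189), the button is up at (199,228), the bystanders are in place and the gripper is clear.

```bash
python3 -c "
from workcell import *
print(finish_job())"
```

```text
the job is handed in; nothing more can be done
None
```

The job is handed in, though the hand-in returned no verdict: the four tiles lie flat and apart in the kiln, the one disc is on the slab, the lid is shut, and the start button was pressed to its stop and released.

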